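# Put the bed scrapers away in the lockable pull-out rack

## Task

Pull the low slotted rack all the way out from under its grey hood by the black post; its lock may or may not be on, which you find out only by pulling, and if it will not come, turn the square knob on the hood a quarter turn and try again. Slide every bed scraper lying on the table, blade first and flat, into a slot of its own until the handle meets the rack face, then push the rack with the scrapers fully home under the hood. Leave the tin, the cutters and the torch where they are.

Things in the scene. Friction and masses are not known exactly. Their poses are not given: they have to be found in the camera images.
- rack (a joint): how far the rack is slid out of its frame toward the robot, in m: 0 fully home, 0.10 fully out. It runs along the slots' x axis with about 4 N of friction and stays where it is left. When the lock holds it, it gives only a millimetre or two and then stops dead.
- pull (a point): the rack's pull: an upright black post, 22 mm in diameter, standing from 16 to 52 mm above the table on a flat arm (26 mm wide in y, top 16 mm above the table) at the right-hand end of the rack, in front of the grey hood. The point lies on the post's axis, 36 mm above the table; x = into the slots, z up. It moves with the rack.
- knob_c (a point): centre of the lock knob at the hood's left-hand front corner: black, square, 40 mm across its flats, from 65 to 92 mm above the table, turning about the vertical through this point (78 mm up). Axes: the frame's own (x = into the slots, z up); they do not turn with the knob. It has four clicks 90 degrees apart, its flats parallel to x and y in each.
- lock_frame: the fixed grey frame with hood; origin on the table below the rack's front face when home; x = into the slots. Hood 350 mm wide (y), top 58 mm, underside 48 mm up, reaching 85 mm out (-x) over the handle rests. Its lock: a quarter turn of the knob either way changes locked to free or free to locked (0.1 N m, snaps in once past half-way). Nothing but pulling the rack shows the state.
- slot_0 (a point): first (leftmost) slot of the rack, middle of its mouth in the front face, at 18 mm above the table; x = into the slot, y left, z up; moves with the rack. Opening 42 mm wide, from 9 to 23 mm above the table, 94 mm deep; slots 62 mm apart. In front a handle rest 14 mm wide, 90 mm long, its top 12 mm above the table, on a tray 7 mm high. The rack block is 42 mm high.
- slot_1 (a point): second slot of the rack, middle of its mouth in the front face, at 18 mm above the table; x = into the slot, y left, z up; moves with the rack. Opening 42 mm wide, from 9 to 23 mm above the table, 94 mm deep; slots 62 mm apart. In front a handle rest 14 mm wide, 90 mm long, its top 12 mm above the table, on a tray 7 mm high. The rack block is 42 mm high.
- slot_2 (a point): third slot of the rack, middle of its mouth in the front face, at 18 mm above the table; x = into the slot, y left, z up; moves with the rack. Opening 42 mm wide, from 9 to 23 mm above the table, 94 mm deep; slots 62 mm apart. In front a handle rest 14 mm wide, 90 mm long, its top 12 mm above the table, on a tray 7 mm high. The rack block is 42 mm high.
- slot_3 (a point): fourth (rightmost) slot of the rack, middle of its mouth in the front face, at 18 mm above the table; x = into the slot, y left, z up; moves with the rack. Opening 42 mm wide, from 9 to 23 mm above the table, 94 mm deep; slots 62 mm apart. In front a handle rest 14 mm wide, 90 mm long, its top 12 mm above the table, on a tray 7 mm high. The rack block is 42 mm high.
- scraper_0_handle (a point): centre of the handle of a bed scraper (may be absent): orange handle 22 mm wide (x), 90 mm long (y), 14 mm thick (z), and a flat steel blade 34 mm wide, 2 mm thick, 82 mm beyond the handle, pointing along -y of this frame; 60 g. It lies flat on the table. The point is 7 mm above the scraper's underside.
- scraper_0_heel (a point): the same scraper's heel: middle of the handle's front end, where the blade leaves it, 45 mm from the handle's centre along -y and at the blade's height, 6 mm above the underside. Fully home in a slot it lies at the slot's mouth, the handle's end against the rack face.
- scraper_1_handle (a point): centre of the handle of a bed scraper (may be absent): orange handle 22 mm wide (x), 90 mm long (y), 14 mm thick (z), and a flat steel blade 34 mm wide, 2 mm thick, 82 mm beyond the handle, pointing along -y of this frame; 60 g. It lies flat on the table. The point is 7 mm above the scraper's underside.
- scraper_1_heel (a point): the same scraper's heel: middle of the handle's front end, where the blade leaves it, 45 mm from the handle's centre along -y and at the blade's height, 6 mm above the underside. Fully home in a slot it lies at the slot's mouth, the handle's end against the rack face.
- scraper_2_handle (a point): centre of the handle of a bed scraper (may be absent): orange handle 22 mm wide (x), 90 mm long (y), 14 mm thick (z), and a flat steel blade 34 mm wide, 2 mm thick, 82 mm beyond the handle, pointing along -y of this frame; 60 g. It lies flat on the table. The point is 7 mm above the scraper's underside.
- scraper_2_heel (a point): the same scraper's heel: middle of the handle's front end, where the blade leaves it, 45 mm from the handle's centre along -y and at the blade's height, 6 mm above the underside. Fully home in a slot it lies at the slot's mouth, the handle's end against the rack face.
- scraper_3_handle (a point): centre of the handle of a bed scraper (may be absent): orange handle 22 mm wide (x), 90 mm long (y), 14 mm thick (z), and a flat steel blade 34 mm wide, 2 mm thick, 82 mm beyond the handle, pointing along -y of this frame; 60 g. It lies flat on the table. The point is 7 mm above the scraper's underside.
- scraper_3_heel (a point): the same scraper's heel: middle of the handle's front end, where the blade leaves it, 45 mm from the handle's centre along -y and at the blade's height, 6 mm above the underside. Fully home in a slot it lies at the slot's mouth, the handle's end against the rack face.
- nozzle_tin: bystander: round white tin, 66 mm across, 24 mm high; origin under its centre.
- cutters_red: bystander: red side cutters lying flat, 147 x 54 x 14 mm; origin under the centre.
- flashlight: bystander: black torch lying down, 26 x 102 x 25 mm; origin under the centre.
Things that resemble listed ones, but are neither listed nor needed, are in the scene too. Leave any green look-alike of the part that bears scraper_2_handle alone.

How it is judged:
By the outcome, as a careful person would: the job done as asked, in the order asked, and still so for the second after the job is handed in, with the robot touching nothing.
Of scraper_0, scraper_1, scraper_2, scraper_3 only 3 to 4 are there at a start; the rules pass over those that are not, and their reading is None.
At some moment in a run one of scraper_0, scraper_1, scraper_2, scraper_3 may be knocked a few centimetres aside while the robot is not near it.
Once in a run the grip may slacken for a moment while it holds something.
It also fails if it takes over 210 s, if anything falls off the work surface, if the arm or the gripper's body presses on something with over 40 N, if the wrist force passes 120 N, or if a joint passes its speed limit or range.

## Robot

A 6-joint arm with a two-finger parallel gripper is mounted at the origin on a cart in front of the work surface, level with it; the furniture and walls round the work are solid. World frame = base frame: x ahead of the robot, y to its left, z up, the work surface at z = 0. Lengths are in m, angles in rad, forces in N, time in s.
With the tool pointing down it reaches from about 0.375 to 0.975 m from the base axis. Payload 3.8 kg.
Tool frame: the origin (TCP) lies midway between the tips of the shut fingers; the grasp point (between the pads) lies 19 mm behind it (ctrl.hold_point_z is the distance from the TCP to the grasp point, in m); z points along the fingers, y is the line along which they close (so a half turn about z gives the same grasp; the last joint's range is limited). The gripper opens to 85 mm and grips with 20 to 120 N. Pads are 22 mm wide; open, the fingers measure 114 mm over their backs; the gripper's body (76 mm by 85 mm) begins 54 mm behind the grasp point. The pads swing forward as they close: fully open they stand 13 mm farther back than shut.
Start: joints at [1.303, 0.264, 1.604, -0, 1.274, -0.037], TCP at [0.154, 0.657, 0.231] pointing down, gripper open.
Joint ranges: [-2.63, 2.63], [-0.94, 2.18], [0.31, 2.57], [-1.31, 4.45], [0, 2.66], [-2.55, 2.55]. Speed limits (rad/s): [2.57, 2.57, 3.14, 3.14, 3.14, 3.14].

## Interface

Orientations are given as a rotation vector (axis times angle).
In Python, from cell import telemetry, vision, ctrl gives the robot as it stands. The module is installed in compiled form; this text tells all that it offers.
- The arm moves only by the tool jog_arm, never from a script. Its argument "targets" is a list of rows, each an object with "delta_pos": the shift along the tool's x, y, z in cm, a list of three; "rotation": the turn, a rotation vector about the tool's x, y, z in degrees, a list of three. A call has 1 to 5 rows; each row shifts and turns the commanded pose from where the row before left it, along the tool's axes as they then stand; what a row does not reach is not made up. A row lasts 1/8 s, in which the tool goes at most 62.5 mm and 10.7 degrees, less where a joint would pass 70% of its speed; a pose out of reach is approached as far as the arm can. A call with a gripper value outside its range is refused whole. "claw" is the opening in per cent of the stroke, from 0 (shut) to 100 (fully open), set as the call begins (left out, the last holds). The fingers move at their own pace and stop on an object; the grip force is fixed at half the most. Time passes only in rows, so rows that do not move let the fingers close. It gives the time, the measured TCP pose, the force, the opening and the grip force at its end, in the units of the state.
- telemetry.state(): the state, without advancing time (a new reading comes with each control period).
- vision.get_image(name): name is "side" or "top" or "wrist"; returns a dict with "frame" (420x560x3 uint8, blue, green, red), "vfov" (degrees; the focal length in pixels is half the picture's height over the tangent of half this angle, whatever the lens; pixels are square), "cx", "cy" (the principal point, pixels), "position" and "orientation" of the camera in the world. Camera axes: x right, y up, looking along -z (the intrinsics and any distortion apply to the point x, -y, -z); pixel columns grow to the right and rows downward; lengths in m; the calibration is good to about 2 mm. A picture is of the moment at which its call begins. There is no depth.
- ctrl.close_job(): hands the job in; it is judged then, once.
The state is a dict: "time_s": time; "qpos": joint angles; "qvel": joint speeds; "tau": joint torques, N m; "eef_pos": TCP position; "ee_rot": TCP orientation; "ft_force": force on the tool from outside, world axes, zero at the start; "ft_torque": the same for the moment, N m; "width": finger opening in m; "finger_force": force on a finger pad.
Only numpy, scipy, OpenCV 4.12 (cv2) and the standard library are available. Lean on these libraries where they do the work, as an engineer would, in place of code of your own. Each camera call takes 0.05 s, during which the arm holds its last target. There are 200 camera calls.

## Working session

There is one attempt and no reset: what is moved stays moved. The work goes in short steps, Python scripts to look and compute and a tool call to move; the robot and the scene stay as the last step left them, time stands still between calls to the robot, and variables do not carry over. Pictures are saved under pics/ and viewed, at most 14 in all, crops included, and the job is handed in when it is done.

Besides the shell and the picture viewer there is one more tool, called after ">>>" as name([rows], argument=value, ...), one row to a line, values as JSON. jog_arm: Moves the arm, as the interface text tells. Its arguments: {"type":"object","properties":{"targets":{"type":"array"},"claw":{"type":"number"}},"required":["targets"]}

```bash
mkdir -p pics; cat > h.py <<'E'
import numpy as np, cv2, pickle
from scipy.spatial.transform import Rotation as R
from cell import telemetry, vision, ctrl
def grab(name, tag):
    d=vision.get_image(name); pickle.dump(d,open(f'pics/{tag}.pkl','wb')); cv2.imwrite(f'pics/{tag}.png',d['frame']); return d
def load(tag): return pickle.load(open(f'pics/{tag}.pkl','rb'))
E
python3 - <<'E'
from h import *
for n in ['side','top','wrist']:
    d=grab(n,n+'0'); print(n,{k:v for k,v in d.items() if k!='frame'})
s=telemetry.state(); print(s)
a=load('top0')['frame'];b=load('side0')['frame']
E
```

```text
side {'vfov': 51.24450315790218, 'cx': 280.3437984441356, 'cy': 209.51331304683134, 'position': array([ 0.27510155, -1.08434787,  0.64765315]), 'orientation': array([ 1.08474708, -0.12186233, -0.22264355])}
top {'vfov': 56.16861666110182, 'cx': 287.3950100417258, 'cy': 204.5319840909163, 'position': array([ 0.41983664, -0.02848331,  1.35019958]), 'orientation': array([ 0.06388065, -0.06433935, -1.58620492])}
wrist {'vfov': 69.73987160690584, 'cx': 274.4492849492177, 'cy': 211.63644987342445, 'position': array([0.08037337, 0.67354422, 0.37242287]), 'orientation': array([-0.25637943, -0.20017224,  1.3289419 ])}
{'time_s': 0.15, 'qpos': array([ 1.30307359e+00,  2.64603135e-01,  1.60506866e+00, -1.50139548e-05,
        1.27373182e+00, -3.68886571e-02]), 'qvel': array([-0.00035881, -0.00256072, -0.00508695,  0.00046409,  0.00017891,
       -0.00173111]), 'tau': array([ 6.80459543e-04, -5.15914822e+01, -3.67959094e+01, -6.54154201e-05,
        8.12650833e-03, -1.35031809e-05]), 'eef_pos': array([0.15427823, 0.65653527, 0.23022801]), 'ee_rot': array([-3.61751811e-01, -3.12043186e+00,  2.81489850e-03]), 'ft_force': array([0.88201347, 0.33366321, 0.51251141]), 'ft_torque': array([ 0.02646479, -0.00764821, -0.03864666]), 'finger_force': 0.0, 'width': 0.08543600681089364}
```

View pics/top0.png

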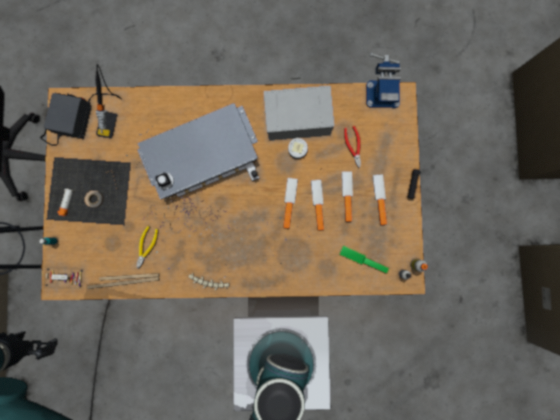

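View pics/side0.png

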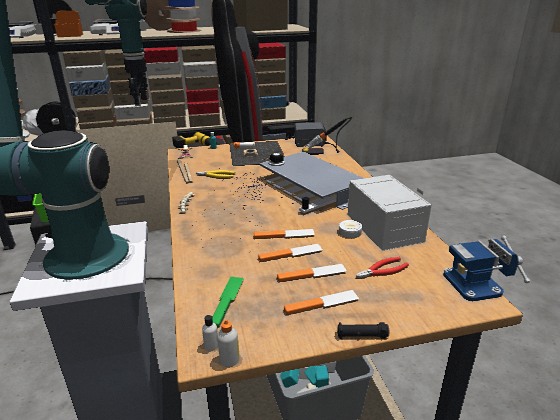

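```bash
python3 - <<'E'
from h import *
a=load('top0')['frame']
A=cv2.resize(a[90:215,125:275],None,fx=5.3,fy=4.8*1.1,interpolation=cv2.INTER_CUBIC)[:,:]
A=cv2.resize(a[95:205,130:270],(784,600)[:2] if 0 else (763,600),interpolation=cv2.INTER_CUBIC)
cv2.imwrite('pics/c1.png',A)
cv2.imwrite('pics/c2.png',cv2.resize(a[165:235,275:395],None,fx=6,fy=6,interpolation=cv2.INTER_CUBIC))
E
```

```text
(no output)
```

View pics/c1.png

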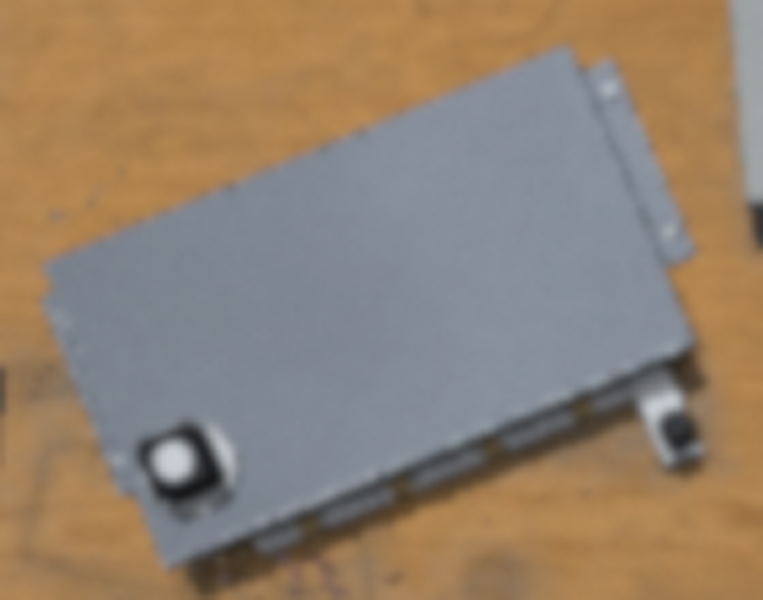

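```bash
cat >> h.py <<'E'
def K(d): return 210/np.tan(np.radians(d['vfov']/2))
def ray(d,uv):
    f=K(d); v=np.array([(uv[0]-d['cx'])/f,-(uv[1]-d['cy'])/f,-1.]); return R.from_rotvec(d['orientation']).apply(v)
def onz(d,uv,z):
    r=ray(d,uv); p=np.array(d['position']); return p+r*(z-p[2])/r[2]
def proj(d,P):
    c=R.from_rotvec(d['orientation']).inv().apply(np.array(P)-d['position']); f=K(d)
    return np.array([d['cx']+f*c[...,0]/-c[...,2], d['cy']-f*c[...,1]/-c[...,2]]).T
def tri(obs):
    A=np.zeros((3,3));b=np.zeros(3)
    for d,uv in obs:
        r=ray(d,uv);r/=np.linalg.norm(r);M=np.eye(3)-np.outer(r,r);A+=M;b+=M@d['position']
    X=np.linalg.solve(A,b); return X,[np.round(proj(d,X)-uv,1) for d,uv in obs]
def orange(d,minA=30):
    h=cv2.cvtColor(d['frame'],cv2.COLOR_BGR2HSV); m=cv2.inRange(h,(4,215,120),(16,255,255))
    n,l,s,c=cv2.connectedComponentsWithStats(m)
    return [(c[i].round(1),s[i],cv2.minAreaRect(np.argwhere(l==i)[:,::-1].astype(np.float32))) for i in range(1,n) if s[i][4]>minA]
E
python3 - <<'E'
from h import *
t=load('top0');s=load('side0')
for d,n in((t,'t'),(s,'s')):
    for c,st,r in orange(d): print(n,c,st[4],np.round(r[0],1),np.round(r[1],1),round(r[2]), onz(d,r[0],.0105).round(3))
c=lambda u,v:(130+u/5.45,95+v/5.4545)
for nm,uv,z in [('FL',(168,565),.058),('FR',(692,347),.058),('BL',(45,265),.058),('BR',(572,48),.058),('post',(679,428),.052),('knob',(177,460),.092)]:
    print(nm,onz(t,c(*uv),z).round(4), c(*uv))
for nm,tp,z in [('tin',(298,148),.024),('cut',(352,146),.01),('torch',(413,184),.02)]: print(nm,onz(t,tp,z).round(3))
E
```

```text
FL [0.5518 0.3874 0.058 ] (160.8256880733945, 198.5841965349711)
FR [0.6802 0.0689 0.058 ] (256.9724770642202, 158.61719680997342)
BL [0.7375 0.4645 0.058 ] (138.25688073394497, 143.58373819781832)
BR [0.8682 0.1411 0.058 ] (234.95412844036696, 103.80007333394445)
post [0.6314 0.0778 0.052 ] (254.58715596330273, 173.46732056100467)
knob [0.6107 0.3718 0.092 ] (162.47706422018348, 179.33403611696764)
tin [ 0.722 -0.069  0.024]
cut [ 0.729 -0.256  0.01 ]
torch [ 0.592 -0.459  0.02 ]
```

View pics/c2.png

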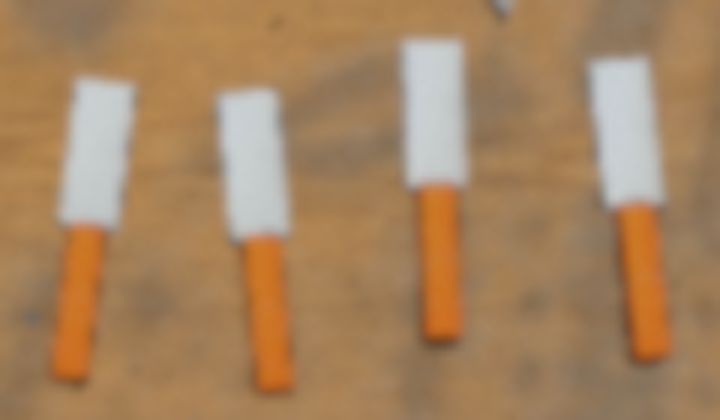

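```bash
cat >> h.py <<'E'
TH=np.radians(22.0)
def rot(yaw): # tool down, tool y axis heading yaw (deg)
    y=np.array([np.cos(np.radians(yaw)),np.sin(np.radians(yaw)),0]);z=np.array([0,0,-1.]);return R.from_matrix(np.c_[np.cross(y,z),y,z])
def plan(p,yaw,tilt=None):
    s=telemetry.state(); R0=R.from_rotvec(s['ee_rot']); Rt=rot(yaw)
    rv=np.degrees((R0.inv()*Rt).as_rotvec()); d=R0.inv().apply(np.array(p)-s['eef_pos'])*100
    print('now',s['eef_pos'].round(4),'yaw',yawof(s),'q6',s['qpos'][5].round(2),'| total d cm',d.round(2),'rot',rv.round(1))
def yawof(s):
    y=R.from_rotvec(s['ee_rot']).apply([0,1,0]); return np.degrees(np.arctan2(y[1],y[0])).round(1)
E
python3 - <<'E'
from h import *
s=telemetry.state();print(R.from_rotvec(s['ee_rot']).as_matrix().round(3)); 
d=load('wrist0'); M=R.from_rotvec(s['ee_rot']).inv(); print(M.apply(d['position']-s['eef_pos']), (M*R.from_rotvec(d['orientation'])).as_matrix().round(3))
plan((.56,.08,.22),112); plan((.56,.08,.22),-68)
t=load('top0')
for n,h,ta in [('A',(86,225),(70,378)),('B',(262,237),(273,390)),('C',(437,185),(442,338)),('D',(636,205),(651,358))]:
    a=onz(t,(275+h[0]/6,165+h[1]/6),.014);b=onz(t,(275+ta[0]/6,165+ta[1]/6),.014);v=a-b
    print(n,((a+b)/2).round(4),np.linalg.norm(v).round(4),np.degrees(np.arctan2(v[1],v[0])).round(1))
f=t['frame'];print(cv2.cvtColor(f[214:216,287:290],cv2.COLOR_BGR2HSV).reshape(-1,3), cv2.cvtColor(f[215:216,300:302],cv2.COLOR_BGR2HSV).reshape(-1,3))
E
```

```text
[[-0.973  0.229 -0.   ]
 [ 0.229  0.973 -0.002]
 [ 0.    -0.002 -1.   ]]
[ 0.07584353 -0.00060793 -0.14219001] [[-0.001  0.955  0.297]
 [ 1.     0.     0.   ]
 [ 0.     0.297 -0.955]]
now [0.1543 0.6565 0.2302] yaw 76.8 q6 -0.04 | total d cm [-52.69 -46.84   1.1 ] rot [ -0.1  -0.  -35.2]
now [0.1543 0.6565 0.2302] yaw 76.8 q6 -0.04 | total d cm [-52.69 -46.84   1.1 ] rot [-0.000e+00  1.000e-01  1.448e+02]
A [ 0.4924 -0.0312  0.014 ] 0.0872 -6.9
B [ 0.4839 -0.1384  0.014 ] 0.0869 2.8
C [ 0.5118 -0.2366  0.014 ] 0.087 0.2
D [ 0.4985 -0.3519  0.014 ] 0.0871 3.5
[[ 14 200 203]
 [ 14 200 203]
 [ 14 199 200]
 [ 14 203 204]
 [ 14 202 205]
 [ 13 200 201]] [[ 16  98 140]
 [ 16 100 140]]
```

>>> jog_arm([
  {"delta_pos": [-4.39,-3.9,0.1],"rotation": [0,0,0]},
  {"delta_pos": [-4.39,-3.9,0.1],"rotation": [0,0,0]},
  {"delta_pos": [-4.39,-3.9,0.1],"rotation": [0,0,0]},
  {"delta_pos": [-4.39,-3.9,0.1],"rotation": [0,0,0]},
  {"delta_pos": [-4.39,-3.9,0.1],"rotation": [0,0,0]},
])

```text
time_s: 0.78
eef_pos: [0.3242, 0.4153, 0.226]
ee_rot: [0.361, 3.121, -0.0]
ft_force: [0.8, 0.6, 0.4]
width: 0.0856
finger_force: 0.0
```

>>> jog_arm([
  {"delta_pos": [-4.39,-3.9,0.1],"rotation": [0,0,0]},
  {"delta_pos": [-4.39,-3.9,0.1],"rotation": [0,0,0]},
  {"delta_pos": [-4.39,-3.9,0.1],"rotation": [0,0,0]},
  {"delta_pos": [-4.39,-3.9,0.1],"rotation": [0,0,0]},
  {"delta_pos": [-4.39,-3.9,0.1],"rotation": [0,0,0]},
])

```text
time_s: 1.4
eef_pos: [0.4932, 0.1753, 0.2212]
ee_rot: [0.362, 3.121, 0.0]
ft_force: [0.8, 1.0, -0.8]
width: 0.0853
finger_force: 0.0
```

>>> jog_arm([
  {"delta_pos": [-4.39,-3.9,0.1],"rotation": [0,0,0]},
  {"delta_pos": [-4.39,-3.9,0.1],"rotation": [0,0,-8.8]},
  {"delta_pos": [0,0,0],"rotation": [0,0,-8.8]},
  {"delta_pos": [0,0,0],"rotation": [0,0,-8.8]},
  {"delta_pos": [0,0,0],"rotation": [0,0,-8.8]},
])

```text
time_s: 2.02
eef_pos: [0.56, 0.0805, 0.2187]
ee_rot: [0.605, -3.082, -0.0]
ft_force: [0.9, 0.5, 0.8]
width: 0.085
finger_force: 0.0
```

```bash
python3 - <<'E'
from h import *
d=grab('wrist','w1'); plan((.56,.08,.22),112)
E
```

```text
now [0.56   0.0807 0.2188] yaw 112.5 q6 -1.86 | total d cm [ 0.02 -0.06 -0.12] rot [ 0.  -0.   0.5]
```

View pics/w1.png

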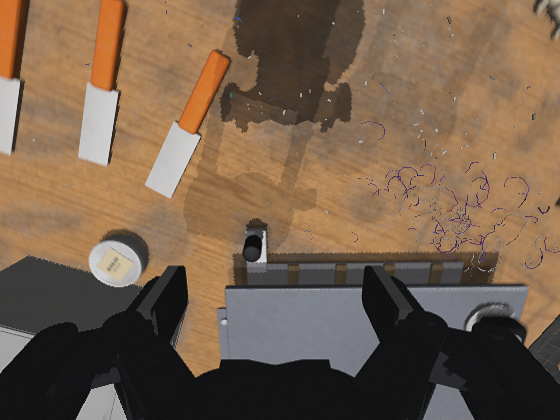

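```bash
python3 - <<'E'
from h import *
d=load('w1');t=load('top0')
cv2.imwrite('pics/c3.png',cv2.resize(d['frame'][215:300,205:325],None,fx=6,fy=6,interpolation=cv2.INTER_CUBIC))
for n,uv,z in [('post',(251,248),.052),('FL',(527,287),.058),('FR',(226,287),.058)]: print(n,onz(d,uv,z).round(4))
print(tri([(d,(251,248)),(t,(254.6,173.5))]),tri([(d,(226,287)),(t,(257,158.6))]),tri([(d,(527,287)),(t,(160.8,198.6))]))
E
```

```text
post [0.6278 0.0794 0.052 ]
FL [0.5514 0.3882 0.058 ]
FR [0.6812 0.0697 0.058 ]
(array([0.63327414, 0.07966907, 0.03972693]), [array([-0.7, -0.3]), array([-0.3,  0. ])]) (array([0.67983922, 0.06912956, 0.06004196]), [array([-0.3, -0.2]), array([-0.1, -0. ])]) (array([0.55148556, 0.38727656, 0.05879434]), [array([-0.1,  0.2]), array([-0. ,  0.1])])
```

View pics/c3.png

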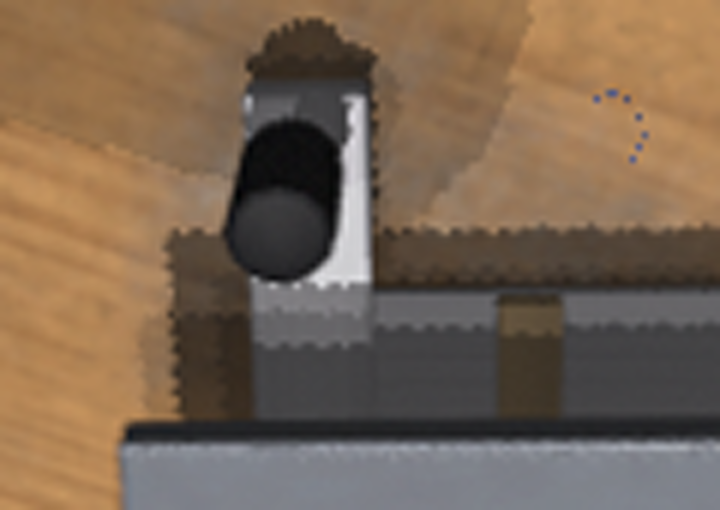

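```bash
python3 - <<'E'
from h import *
d=load('w1');t=load('top0')
print(onz(d,(251.8,254.2),.052),tri([(d,(251.8,254.2)),(t,(254.6,173.5))]))
p=onz(d,(251.8,254.2),.052); plan((p[0],p[1],.12),112.2);plan((p[0],p[1],.021),112.2)
E
```

```text
[0.63453984 0.08293892 0.052     ] (array([0.62930211, 0.07932071, 0.0633734 ]), [array([-2.1, -0.7]), array([-0.7,  0.1])])
now [0.56   0.0807 0.2188] yaw 112.5 q6 -1.86 | total d cm [-6.99 -2.64  9.88] rot [ 0.  -0.   0.3]
now [0.56   0.0807 0.2188] yaw 112.5 q6 -1.86 | total d cm [-6.99 -2.65 19.78] rot [ 0.  -0.   0.3]
```

>>> jog_arm([
  {"delta_pos": [-3.4,-1.3,2.5],"rotation": [0,0,0]},
  {"delta_pos": [-3.4,-1.3,2.5],"rotation": [0,0,0]},
  {"delta_pos": [0,0,5],"rotation": [0,0,0]},
  {"delta_pos": [0,0,5],"rotation": [0,0,0]},
  {"delta_pos": [0,0,4.7],"rotation": [0,0,0]},
])

```text
time_s: 2.7
eef_pos: [0.6325, 0.0823, 0.0203]
ee_rot: [0.595, -3.084, -0.0]
ft_force: [0.8, -0.0, -0.8]
width: 0.0852
finger_force: 0.0
```

>>> jog_arm([
  {"delta_pos": [0,0,0],"rotation": [0,0,0]},
  {"delta_pos": [0,0,0],"rotation": [0,0,0]},
  {"delta_pos": [0,0,0],"rotation": [0,0,0]},
  {"delta_pos": [0,0,0],"rotation": [0,0,0]},
  {"delta_pos": [0,0,0],"rotation": [0,0,0]},
], claw=0)

```text
time_s: 3.32
eef_pos: [0.6354, 0.0824, 0.0255]
ee_rot: [-0.598, 3.079, -0.001]
ft_force: [-0.5, -0.9, 6.7]
width: 0.0201
finger_force: 58.4
```

>>> jog_arm([
  {"delta_pos": [0.5,0,0],"rotation": [0,0,0]},
  {"delta_pos": [0.4,0,0],"rotation": [0,0,0]},
  {"delta_pos": [0,0,0],"rotation": [0,0,0]},
])

```text
time_s: 3.7
eef_pos: [0.6276, 0.0792, 0.0254]
ee_rot: [-0.597, 3.077, -0.001]
ft_force: [2.2, 0.7, 8.3]
width: 0.0199
finger_force: 59.3
```

>>> jog_arm([
  {"delta_pos": [0,0,-0.4],"rotation": [0,0,0]},
  {"delta_pos": [1,0,0],"rotation": [0,0,0]},
  {"delta_pos": [1.5,0,0],"rotation": [0,0,0]},
  {"delta_pos": [1,0,0],"rotation": [0,0,0]},
])

```text
time_s: 4.2
eef_pos: [0.5923, 0.0648, 0.0257]
ee_rot: [-0.599, 3.082, -0.002]
ft_force: [5.8, -3.3, -7.2]
width: 0.0201
finger_force: 60.5
```

```bash
python3 - <<'E'
from h import *
d=grab('wrist','w2'); s=telemetry.state();print(s['eef_pos'],s['ft_force'],yawof(s))
E
```

```text
[0.5910154  0.06423852 0.02567488] [ 1.60416744 -3.62404325 -4.04452345] 112.0
```

View pics/w2.png

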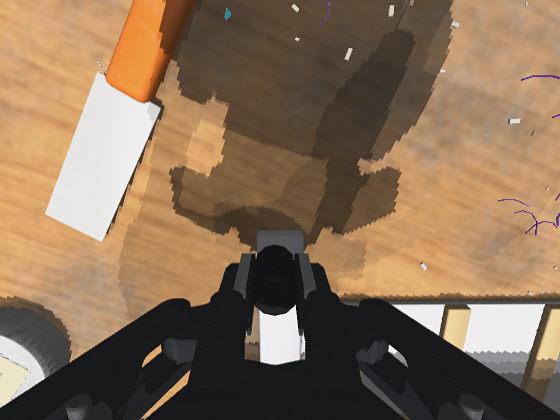

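>>> jog_arm([
  {"delta_pos": [1.5,0,0],"rotation": [0,0,0]},
  {"delta_pos": [1.5,0,0],"rotation": [0,0,0]},
  {"delta_pos": [1.5,0,0],"rotation": [0,0,0]},
  {"delta_pos": [0.5,0,0],"rotation": [0,0,0]},
  {"delta_pos": [0,0,0],"rotation": [0,0,0]},
])

```text
time_s: 4.88
eef_pos: [0.5452, 0.0455, 0.0256]
ee_rot: [0.599, -3.084, 0.004]
ft_force: [3.4, -6.2, -4.4]
width: 0.02
finger_force: 61.1
```

>>> jog_arm([
  {"delta_pos": [0.4,0,0],"rotation": [0,0,0]},
  {"delta_pos": [0.4,0,0],"rotation": [0,0,0]},
  {"delta_pos": [0,0,0],"rotation": [0,0,0]},
])

```text
time_s: 5.25
eef_pos: [0.5427, 0.0445, 0.0258]
ee_rot: [-0.596, 3.074, -0.002]
ft_force: [17.4, 2.2, -20.0]
width: 0.0206
finger_force: 59.8
```

>>> jog_arm([
  {"delta_pos": [-0.5,0,0],"rotation": [0,0,0]},
  {"delta_pos": [0,0,0],"rotation": [0,0,0]},
])

```text
time_s: 5.5
eef_pos: [0.543, 0.0446, 0.0256]
ee_rot: [0.6, -3.083, 0.004]
ft_force: [3.9, -5.3, -4.7]
width: 0.02
finger_force: 61.4
```

>>> jog_arm([
  {"delta_pos": [0,0,0],"rotation": [0,0,0]},
  {"delta_pos": [0,0,0],"rotation": [0,0,0]},
  {"delta_pos": [0,0,0],"rotation": [0,0,0]},
  {"delta_pos": [0,0,-3],"rotation": [0,0,0]},
  {"delta_pos": [0,0,-5],"rotation": [0,0,0]},
], claw=80)

```text
time_s: 6.12
eef_pos: [0.5406, 0.0461, 0.105]
ee_rot: [0.598, -3.079, -0.002]
ft_force: [1.0, 0.4, -0.1]
width: 0.0686
finger_force: 0.0
```

>>> jog_arm([
  {"delta_pos": [0,2,-6],"rotation": [0,0,0]},
  {"delta_pos": [0,4,-4.5],"rotation": [0,0,0]},
  {"delta_pos": [0,5,0],"rotation": [0,0,0]},
  {"delta_pos": [0,3,0],"rotation": [0,0,0]},
  {"delta_pos": [0,0,0],"rotation": [0,0,0]},
])

```text
time_s: 6.75
eef_pos: [0.4897, 0.1773, 0.2109]
ee_rot: [-0.604, 3.083, 0.001]
ft_force: [-0.2, 0.9, 0.8]
width: 0.0683
finger_force: 0.0
```

```bash
python3 - <<'E'
from h import *
d=grab('wrist','w3');grab('top','t3'); s=telemetry.state();print(s['eef_pos'],s['ft_force'],yawof(s))
E
```

```text
[0.49057719 0.17553867 0.21056026] [-0.65451221  0.43458106 -1.0562949 ] 112.0
```

View pics/w3.png

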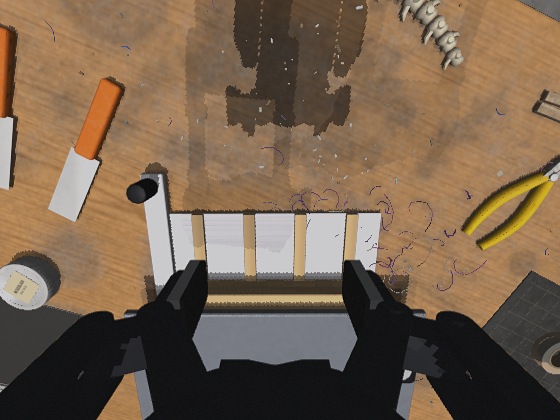

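```bash
python3 - <<'E'
from h import *
d=load('w3')
cv2.imwrite('pics/c4.png',cv2.resize(d['frame'][190:315,120:400],None,fx=2.85,fy=2.85,interpolation=cv2.INTER_CUBIC))
E
```

```text
(no output)
```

View pics/c4.png

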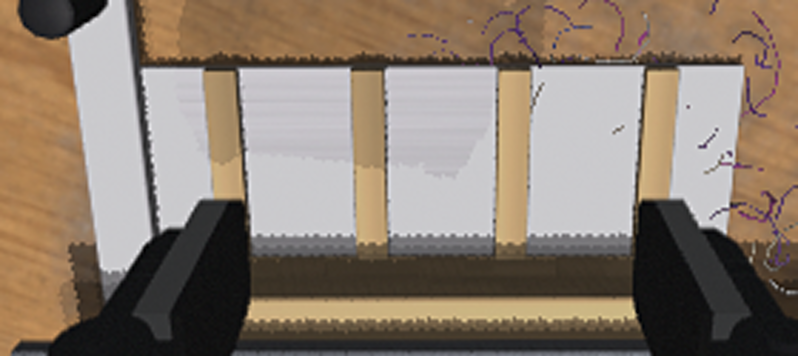

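```bash
sed -i 's/(4,215,120),(16,255,255)/(4,175,90),(20,255,255)/' h.py; cat >> h.py <<'E'
def handles(d,z=.014,minA=60,border=2):
    out=[]
    for c,st,r in orange(d,minA):
        b=cv2.boxPoints(r); 
        if b.min()<border or b[:,0].max()>559-border or b[:,1].max()>419-border: continue
        P=np.array([onz(d,p,z) for p in b]); e=[P[1]-P[0],P[2]-P[1]]; l=[np.linalg.norm(x) for x in e]
        k=int(np.argmax(l)); v=e[k]; 
        if v[0]<0: v=-v
        if not .07<l[k]<.11: continue
        out.append((P.mean(0).round(4),np.degrees(np.arctan2(v[1],v[0])).round(1),np.round(l,4)))
    return out
E
python3 - <<'E'
from h import *
d=load('w3')
c=lambda u,v:(120+u/2.85,190+v/2.85)
F=[onz(d,c(u,68),.012) for u in (662,514,368,221.5)]
for f in F: print(f.round(4))
print([np.linalg.norm(F[i+1]-F[i]).round(4) for i in range(3)])
v=F[0]-F[3];print('yaw',np.degrees(np.arctan2(-v[0],v[1])))
for u in (510,372): print('mouth',onz(d,c(u,256),.012).round(4))
for n in('w1','w3','t3','top0'):
    for h in handles(load(n),.010): print(n,*h)
E
```

```text
[0.4855 0.275  0.012 ]
[0.5088 0.2178 0.012 ]
[0.5317 0.1614 0.012 ]
[0.5547 0.1048 0.012 ]
[np.float64(0.0617), np.float64(0.0609), np.float64(0.0611)]
yaw 22.129870769796373
mouth [0.5905 0.2515 0.012 ]
mouth [0.6137 0.1943 0.012 ]
w1 [ 0.495  -0.0306  0.01  ] -8.7 [0.0889 0.0214]
w3 [ 0.4945 -0.0304  0.01  ] -8.8 [0.0903 0.022 ]
t3 [ 0.5108 -0.2358  0.01  ] 1.3 [0.0187 0.0827]
t3 [ 0.4986 -0.3515  0.01  ] 3.6 [0.0194 0.0832]
t3 [ 0.4919 -0.0293  0.01  ] -8.0 [0.0851 0.0195]
t3 [ 0.4848 -0.1373  0.01  ] 4.4 [0.0201 0.0831]
top0 [ 0.5108 -0.2358  0.01  ] 1.2 [0.0188 0.0827]
top0 [ 0.4986 -0.3517  0.01  ] 3.6 [0.0198 0.0832]
top0 [ 0.4919 -0.0293  0.01  ] -8.0 [0.0851 0.0195]
top0 [ 0.4848 -0.1374  0.01  ] 3.8 [0.0204 0.083 ]
```

```bash
cat >> h.py <<'E'
X=np.array([.9262,.3770,0]);Y=np.array([-.3770,.9262,0])
M=np.array([.6031,.2235,0])
def slot(i): return M+Y*.062*(1.5-i)
E
python3 - <<'E'
from h import *
plan((.4947,-.0305,.14),81.3)
E
```

```text
now [0.4906 0.1755 0.2106] yaw 112.0 q6 -1.66 | total d cm [  7.35 -19.25   7.07] rot [-0.   0.  30.7]
```

>>> jog_arm([
  {"delta_pos": [1.84,-4.81,1.77],"rotation": [0,0,0]},
  {"delta_pos": [1.84,-4.81,1.77],"rotation": [0,0,0]},
  {"delta_pos": [1.84,-4.81,1.77],"rotation": [0,0,0]},
  {"delta_pos": [1.84,-4.81,1.77],"rotation": [0,0,10.2]},
  {"delta_pos": [0,0,0],"rotation": [0,0,10.2]},
], claw=60)

```text
time_s: 7.48
eef_pos: [0.4929, -0.0348, 0.1378]
ee_rot: [0.024, -3.138, 0.001]
ft_force: [-0.5, 0.6, 0.6]
width: 0.051
finger_force: 0.0
```

>>> jog_arm([
  {"delta_pos": [0,0,0],"rotation": [0,0,10.2]},
  {"delta_pos": [0,0,0],"rotation": [0,0,0]},
])

```text
time_s: 7.72
eef_pos: [0.4943, -0.0318, 0.1395]
ee_rot: [-0.236, -3.132, 0.0]
ft_force: [-0.2, -0.1, -0.8]
width: 0.0513
finger_force: 0.0
```

```bash
python3 - <<'E'
from h import *
d=grab('wrist','w4')
for h in handles(d,.012): print(*h)
plan((.4947,-.0305,.004),81.3)
E
```

```text
[ 0.4938 -0.0304  0.012 ] -7.9 [0.0204 0.0875]
[ 0.4862 -0.1369  0.012 ] 4.8 [0.0215 0.0893]
[ 0.5136 -0.2347  0.012 ] 1.1 [0.0225 0.0903]
now [ 0.4944 -0.0314  0.1396] yaw 81.5 q6 -1.54 | total d cm [-0.02  0.1  13.56] rot [-0.  -0.   0.2]
```

>>> jog_arm([
  {"delta_pos": [0,0.1,5],"rotation": [0,0,0]},
  {"delta_pos": [0,0,5],"rotation": [0,0,0]},
  {"delta_pos": [0,0,3.4],"rotation": [0,0,0]},
  {"delta_pos": [0,0,0],"rotation": [0,0,0]},
])

```text
time_s: 8.28
eef_pos: [0.4913, -0.0291, 0.003]
ee_rot: [-0.232, -3.126, -0.0]
ft_force: [-0.7, -0.8, 0.8]
width: 0.0512
finger_force: 0.0
```

>>> jog_arm([
  {"delta_pos": [0,0,0],"rotation": [0,0,0]},
  {"delta_pos": [0,0,0],"rotation": [0,0,0]},
  {"delta_pos": [0,0,0],"rotation": [0,0,0]},
  {"delta_pos": [0,0,0],"rotation": [0,0,0]},
], claw=0)

```text
time_s: 8.78
eef_pos: [0.4969, -0.0296, 0.0081]
ee_rot: [0.235, 3.128, -0.0]
ft_force: [-0.7, -0.6, 6.7]
width: 0.0197
finger_force: 59.5
```

>>> jog_arm([
  {"delta_pos": [0,0,-4],"rotation": [0,0,0]},
  {"delta_pos": [0,0,-4],"rotation": [0,0,0]},
  {"delta_pos": [0,0,0],"rotation": [0,0,0]},
])

```text
time_s: 9.15
eef_pos: [0.4984, -0.0297, 0.0903]
ee_rot: [0.235, 3.123, -0.001]
ft_force: [-0.0, 0.3, 0.0]
width: 0.0195
finger_force: 58.9
```

```bash
python3 - <<'E'
from h import *
grab('wrist','w5');grab('side','s5')
a=slot(0)-.15*X; plan((a[0],a[1],.084),112.15)
cv2.imwrite('pics/c5.png',np.vstack([load('w5')['frame'][120:400],cv2.resize(load('s5')['frame'][190:330,200:480],(560,280))]))
E
```

```text
now [ 0.4949 -0.0294  0.0864] yaw 81.4 q6 -1.53 | total d cm [10.74 26.94  0.23] rot [ -0.    0.1 -30.8]
```

View pics/c5.png

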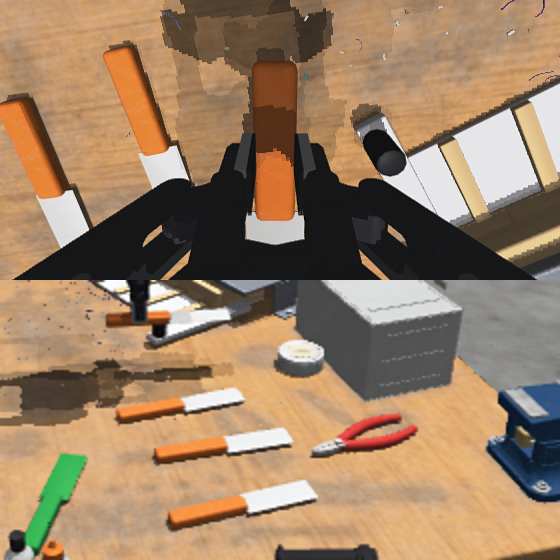

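>>> jog_arm([
  {"delta_pos": [1.79,4.49,0],"rotation": [0,0,0]},
  {"delta_pos": [1.79,4.49,0],"rotation": [0,0,0]},
  {"delta_pos": [1.79,4.49,0],"rotation": [0,0,0]},
  {"delta_pos": [1.79,4.49,0],"rotation": [0,0,0]},
  {"delta_pos": [1.79,4.49,0],"rotation": [0,0,0]},
])

```text
time_s: 9.88
eef_pos: [0.4378, 0.2069, 0.0839]
ee_rot: [-0.236, -3.13, 0.002]
ft_force: [0.4, 0.3, -0.3]
width: 0.0194
finger_force: 59.0
```

>>> jog_arm([
  {"delta_pos": [1.79,4.49,0],"rotation": [0,0,-10.2]},
  {"delta_pos": [0,0,0],"rotation": [0,0,-10.3]},
  {"delta_pos": [0,0,0],"rotation": [0,0,-10.3]},
  {"delta_pos": [0,0,0],"rotation": [0,0,0]},
  {"delta_pos": [0,0,0],"rotation": [0,0,0]},
])

```text
time_s: 10.5
eef_pos: [0.4281, 0.2526, 0.0847]
ee_rot: [0.599, -3.082, 0.001]
ft_force: [0.2, -0.0, 0.1]
width: 0.0194
finger_force: 59.1
```

```bash
python3 - <<'E'
from h import *
d=grab('wrist','w6');s=telemetry.state()
z=s['eef_pos'][2]
for c,st,r in orange(d): print(c,st[4],np.round(cv2.boxPoints(r),0).tolist())
for h in handles(d,z+.006): print(h, (h[0]-s['eef_pos']).round(4))
a=slot(0)-.15*X; plan((a[0],a[1],.021),112.15)
E
```

```text
[266.7 203.2] 1184 [[252.0, 228.0], [252.0, 183.0], [290.0, 183.0], [290.0, 228.0]]
[274.7 306.1] 2554 [[255.0, 269.0], [294.0, 269.0], [294.0, 339.0], [255.0, 339.0]]
now [0.4283 0.2527 0.085 ] yaw 112.0 q6 -1.47 | total d cm [-0.1   0.01  6.4 ] rot [-0.  -0.1 -0.1]
```

View pics/w6.png

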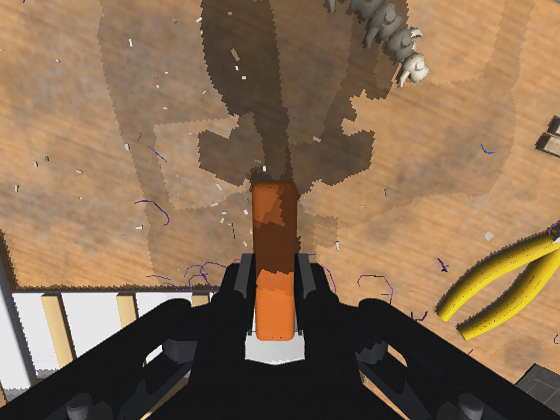

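```bash
python3 - <<'E'
from h import *
d=load('w6');s=telemetry.state();e=s['eef_pos']
for uv in [(274,181),(275,340)]:
    p=onz(d,uv,e[2]+.006)-e; print('x,y rel tcp',p@X,p@Y)
E
```

```text
x,y rel tcp -0.04876097521678747 -0.0005889950278182426
x,y rel tcp 0.03915196030239845 -0.0003644421655096784
```

>>> jog_arm([
  {"delta_pos": [0,0,4],"rotation": [0,0,-0.1]},
  {"delta_pos": [0,0,2.4],"rotation": [0,0,0]},
  {"delta_pos": [0,0,0],"rotation": [0,0,0]},
  {"delta_pos": [-2,0,0],"rotation": [0,0,0]},
  {"delta_pos": [-1.5,0,0],"rotation": [0,0,0]},
])

```text
time_s: 11.18
eef_pos: [0.463, 0.2671, 0.0232]
ee_rot: [-0.605, 3.08, 0.001]
ft_force: [0.0, 0.2, -0.8]
width: 0.02
finger_force: 59.1
```

>>> jog_arm([
  {"delta_pos": [-2,0,0],"rotation": [0,0,0]},
  {"delta_pos": [-2,0,0],"rotation": [0,0,0]},
  {"delta_pos": [-2,0,0],"rotation": [0,0,0]},
  {"delta_pos": [-1,0,0],"rotation": [0,0,0]},
  {"delta_pos": [0,0,0],"rotation": [0,0,0]},
])

```text
time_s: 11.8
eef_pos: [0.5268, 0.2932, 0.0223]
ee_rot: [-0.606, 3.082, 0.0]
ft_force: [0.4, 0.2, 0.1]
width: 0.0195
finger_force: 59.1
```

```bash
python3 - <<'E'
from h import *
s=telemetry.state();e=s['eef_pos'];p=e-slot(0);print(e,p@X,p@Y,s['ft_force'],yawof(s))
E
```

```text
[0.52679506 0.29321151 0.02229362] -0.04439239347097727 0.0003360492983554876 [0.438543   0.21420126 0.13177278] 112.3
```

>>> jog_arm([
  {"delta_pos": [-0.3,0,0.15],"rotation": [0,0,0]},
  {"delta_pos": [0,0,0],"rotation": [0,0,0]},
])

```text
time_s: 12.05
eef_pos: [0.5283, 0.2939, 0.0202]
ee_rot: [0.607, -3.082, 0.0]
ft_force: [0.9, 0.0, -1.2]
width: 0.02
finger_force: 41.0
```

>>> jog_arm([
  {"delta_pos": [-0.15,0,0],"rotation": [0,0,0]},
  {"delta_pos": [0,0,0],"rotation": [0,0,0]},
])

```text
time_s: 12.3
eef_pos: [0.529, 0.2942, 0.0201]
ee_rot: [0.607, -3.08, 0.001]
ft_force: [-3.9, -1.0, 3.1]
width: 0.0196
finger_force: 58.7
```

>>> jog_arm([
  {"delta_pos": [-0.15,0,0],"rotation": [0,0,0]},
  {"delta_pos": [0,0,0],"rotation": [0,0,0]},
])

```text
time_s: 12.55
eef_pos: [0.5311, 0.2951, 0.0201]
ee_rot: [0.607, -3.082, 0.0]
ft_force: [-2.7, -1.6, 2.8]
width: 0.0199
finger_force: 58.7
```

```bash
python3 - <<'E'
from h import *
s=telemetry.state();e=s['eef_pos'];p=e-slot(0);print(e,p@X,p@Y,s['ft_force'],yawof(s))
d=grab('wrist','w7')
cv2.imwrite('pics/c7.png',cv2.resize(d['frame'][120:420,150:410],None,fx=2,fy=2))
E
```

```text
[0.53114454 0.29505386 0.02010687] -0.039669337074384345 0.0004026774915380279 [-2.68802635 -1.56224644  2.76968339] 112.3
```

>>> jog_arm([
  {"delta_pos": [0,0,0],"rotation": [0,0,0]},
  {"delta_pos": [0,0,0],"rotation": [0,0,0]},
  {"delta_pos": [0,0,-2],"rotation": [0,0,0]},
  {"delta_pos": [0,0,-5],"rotation": [0,0,0]},
  {"delta_pos": [0,0,-5],"rotation": [0,0,0]},
], claw=50)

```text
time_s: 13.22
eef_pos: [0.5319, 0.2953, 0.1428]
ee_rot: [-0.607, 3.081, 0.0]
ft_force: [1.1, -0.2, -0.6]
width: 0.0427
finger_force: 0.0
```

>>> jog_arm([
  {"delta_pos": [4,0,-3],"rotation": [0,0,0]},
  {"delta_pos": [4,-3,-3],"rotation": [0,0,0]},
  {"delta_pos": [0,0,0],"rotation": [0,0,0]},
  {"delta_pos": [0,0,0],"rotation": [0,0,0]},
])

```text
time_s: 13.72
eef_pos: [0.4696, 0.2375, 0.2017]
ee_rot: [-0.606, 3.08, 0.002]
ft_force: [0.6, 0.4, -0.1]
width: 0.0428
finger_force: 0.0
```

```bash
python3 - <<'E'
from h import *
d=grab('wrist','w8');t=grab('top','t8')
for c,st,r in orange(d): print(c,st[4],np.round(cv2.boxPoints(r),0).tolist())
for h in handles(d,.024): p=h[0]-slot(0);print(h,p@X,p@Y)
for h in handles(t,.012): print(h)
plan((.4855,-.137,.14),94.5)
E
```

```text
[299.9 252.4] 1227 [[291.0, 218.0], [309.0, 218.0], [309.0, 287.0], [291.0, 287.0]]
(array([0.5284, 0.2931, 0.024 ]), np.float64(24.2), array([0.0202, 0.088 ])) -0.04294793999999998 -0.0003722959200000188
(array([ 0.5107, -0.2355,  0.012 ]), np.float64(1.2), array([0.0188, 0.0825]))
(array([ 0.4985, -0.3512,  0.012 ]), np.float64(3.6), array([0.0197, 0.083 ]))
(array([ 0.4847, -0.1371,  0.012 ]), np.float64(4.4), array([0.02 , 0.083]))
now [0.4691 0.2375 0.2   ] yaw 112.3 q6 -1.54 | total d cm [ 12.69 -35.28   6.  ] rot [ 0.  -0.  17.8]
```

View pics/w8.png

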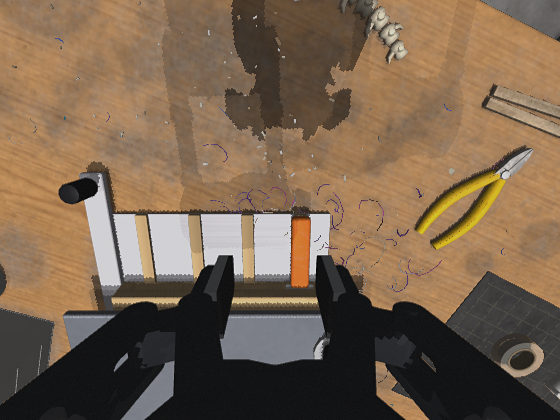

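>>> jog_arm([
  {"delta_pos": [1.81,-5.04,0.86],"rotation": [0,0,0]},
  {"delta_pos": [1.81,-5.04,0.86],"rotation": [0,0,0]},
  {"delta_pos": [1.81,-5.04,0.86],"rotation": [0,0,0]},
  {"delta_pos": [1.81,-5.04,0.86],"rotation": [0,0,0]},
  {"delta_pos": [1.81,-5.04,0.86],"rotation": [0,0,0]},
], claw=60)

```text
time_s: 14.45
eef_pos: [0.4808, -0.0316, 0.156]
ee_rot: [0.608, -3.081, -0.001]
ft_force: [1.2, -0.2, -0.5]
width: 0.051
finger_force: 0.0
```

>>> jog_arm([
  {"delta_pos": [1.81,-5.04,0.86],"rotation": [0,0,0]},
  {"delta_pos": [1.81,-5.04,0.86],"rotation": [0,0,8.9]},
  {"delta_pos": [0,0,0],"rotation": [0,0,8.9]},
  {"delta_pos": [0,0,0],"rotation": [0,0,0]},
  {"delta_pos": [0,0,0],"rotation": [0,0,0]},
])

```text
time_s: 15.08
eef_pos: [0.4855, -0.1368, 0.1394]
ee_rot: [0.128, -3.138, -0.001]
ft_force: [-0.4, -0.2, 0.0]
width: 0.0511
finger_force: 0.0
```

```bash
python3 - <<'E'
from h import *
d=grab('wrist','w9')
for h in handles(d,.012): print(*h)
plan((.486,-.137,.003),94.5)
E
```

```text
[ 0.501  -0.3506  0.012 ] 5.1 [0.0227 0.0903]
[ 0.486  -0.1381  0.012 ] 5.2 [0.0204 0.0868]
[ 0.5136 -0.2356  0.012 ] 1.3 [0.0212 0.0891]
now [ 0.4855 -0.1366  0.1396] yaw 94.7 q6 -1.98 | total d cm [-0.06 -0.05 13.66] rot [ 0.  -0.   0.2]
```

>>> jog_arm([
  {"delta_pos": [-0.1,-0.1,5],"rotation": [0,0,-0.3]},
  {"delta_pos": [0,0,5],"rotation": [0,0,0]},
  {"delta_pos": [0,0,3.5],"rotation": [0,0,0]},
  {"delta_pos": [0,0,0],"rotation": [0,0,0]},
])

```text
time_s: 15.62
eef_pos: [0.4835, -0.1364, 0.0023]
ee_rot: [0.135, -3.132, -0.004]
ft_force: [0.1, -0.4, 0.3]
width: 0.0511
finger_force: 0.0
```

>>> jog_arm([
  {"delta_pos": [0,0,0],"rotation": [0,0,0]},
  {"delta_pos": [0,0,0],"rotation": [0,0,0]},
  {"delta_pos": [0,0,0],"rotation": [0,0,0]},
  {"delta_pos": [0,0,0],"rotation": [0,0,0]},
], claw=0)

```text
time_s: 16.12
eef_pos: [0.4886, -0.1388, 0.0075]
ee_rot: [-0.131, 3.135, -0.002]
ft_force: [0.6, 1.4, 6.9]
width: 0.0196
finger_force: 59.5
```

>>> jog_arm([
  {"delta_pos": [0,0,-4],"rotation": [0,0,0]},
  {"delta_pos": [0,0,-5],"rotation": [0,0,0]},
  {"delta_pos": [0,0,0],"rotation": [0,0,0]},
  {"delta_pos": [0,0,0],"rotation": [0,0,0]},
])

```text
time_s: 16.62
eef_pos: [0.4864, -0.1384, 0.0955]
ee_rot: [-0.131, 3.138, -0.001]
ft_force: [0.1, 0.0, -0.8]
width: 0.0196
finger_force: 59.0
```

```bash
python3 - <<'E'
from h import *
a=slot(1)-.15*X; plan((a[0],a[1],.095),112.15)
E
```

```text
now [ 0.4864 -0.1384  0.0955] yaw 94.8 q6 -1.98 | total d cm [6.000e-01 3.357e+01 3.000e-02] rot [ -0.    0.  -17.4]
```

>>> jog_arm([
  {"delta_pos": [0.1,5.6,0],"rotation": [0,0,0]},
  {"delta_pos": [0.1,5.6,0],"rotation": [0,0,0]},
  {"delta_pos": [0.1,5.6,0],"rotation": [0,0,0]},
  {"delta_pos": [0.1,5.6,0],"rotation": [0,0,0]},
  {"delta_pos": [0.1,5.6,0],"rotation": [0,0,0]},
])

```text
time_s: 17.25
eef_pos: [0.4561, 0.1416, 0.0932]
ee_rot: [0.131, -3.136, 0.001]
ft_force: [1.2, 0.9, 0.1]
width: 0.0201
finger_force: 59.0
```

>>> jog_arm([
  {"delta_pos": [0.1,5.57,0],"rotation": [0,0,-8.7]},
  {"delta_pos": [0,0,0],"rotation": [0,0,-8.7]},
  {"delta_pos": [0,0,0],"rotation": [0,0,0]},
  {"delta_pos": [0,0,0],"rotation": [0,0,0]},
  {"delta_pos": [0,0,0],"rotation": [0,0,0]},
])

```text
time_s: 17.88
eef_pos: [0.4523, 0.1948, 0.0946]
ee_rot: [0.6, -3.083, 0.0]
ft_force: [0.1, -0.0, -0.2]
width: 0.0196
finger_force: 59.1
```

```bash
cat >> h.py <<'E'
def inhand(tag):
    d=grab('wrist',tag);s=telemetry.state();e=s['eef_pos'];z=e[2]+.006
    h=cv2.cvtColor(d['frame'],cv2.COLOR_BGR2HSV);m=cv2.inRange(h,(3,150,50),(20,255,255)) 
    m[:,:250]=0;m[:,300:]=0;m[:170]=0
    for u in (265,272,280):
        v=np.where(m[:,u])[0]; 
        a,b=[onz(d,(u,w),z)-e for w in (v.min(),v.max())]; print(u,v.min(),v.max(),'x',(a@X).round(4),(b@X).round(4),'len',np.linalg.norm(a-b).round(4))
    for v in (195,210,320):
        u=np.where(m[v])[0]
        if len(u): p=onz(d,((u.min()+u.max())/2,v),z)-e; print(v,u.min(),u.max(),'y',(p@Y).round(4))
E
python3 - <<'E'
from h import *
inhand('w10'); a=slot(1)-.15*X; plan((a[0],a[1],.021),112.15)
E
```

```text
265 182 341 x -0.0482 0.04 len 0.0882
272 182 341 x -0.0482 0.04 len 0.0882
280 182 341 x -0.0482 0.04 len 0.0882
195 252 296 y -0.0007
210 252 296 y -0.0007
320 255 294 y -0.0006
now [0.4525 0.1949 0.0948] yaw 112.0 q6 -1.6 | total d cm [-0.03  0.07  7.38] rot [ 0.  -0.  -0.1]
```

>>> jog_arm([
  {"delta_pos": [0,0.1,4],"rotation": [0,0,-0.1]},
  {"delta_pos": [0,0,3.4],"rotation": [0,0,0]},
  {"delta_pos": [0,0,0],"rotation": [0,0,0]},
  {"delta_pos": [-2,0,0],"rotation": [0,0,0]},
  {"delta_pos": [-1.5,0,0],"rotation": [0,0,0]},
])

```text
time_s: 18.55
eef_pos: [0.4867, 0.2104, 0.0229]
ee_rot: [-0.605, 3.08, 0.001]
ft_force: [0.4, -0.2, -1.0]
width: 0.0199
finger_force: 59.1
```

>>> jog_arm([
  {"delta_pos": [-2,0,0],"rotation": [0,0,0]},
  {"delta_pos": [-2,0,0],"rotation": [0,0,0]},
  {"delta_pos": [-2,0,0],"rotation": [0,0,0]},
  {"delta_pos": [-1.2,0,0.1],"rotation": [0,0,0]},
  {"delta_pos": [0,0,0],"rotation": [0,0,0]},
])

```text
time_s: 19.18
eef_pos: [0.5522, 0.2375, 0.0207]
ee_rot: [-0.606, 3.081, 0.0]
ft_force: [-1.2, -0.1, -0.7]
width: 0.0197
finger_force: 59.1
```

>>> jog_arm([
  {"delta_pos": [-0.15,0,0],"rotation": [0,0,0]},
  {"delta_pos": [0,0,0],"rotation": [0,0,0]},
])

```text
time_s: 19.42
eef_pos: [0.5519, 0.2376, 0.02]
ee_rot: [0.607, -3.082, 0.0]
ft_force: [0.4, 0.3, -1.1]
width: 0.0197
finger_force: 59.1
```

```bash
cat >> h.py <<'E'
def rel(i):
    s=telemetry.state();e=s['eef_pos'];p=e-slot(i);f=s['ft_force'];print('x',(p@X).round(4),'y',(p@Y).round(4),'z',e[2].round(4),'fx',(f@X).round(1),f.round(1),yawof(s))
E
python3 - <<'E'
from h import *
rel(1)
E
```

```text
x -0.0421 y 0.0013 z 0.02 fx 0.5 [ 0.4  0.3 -1.1] 112.3
```

Push in small steps until contact.

>>> jog_arm([
  {"delta_pos": [-0.15,0,0.1],"rotation": [0,0,0]},
  {"delta_pos": [0,0,0],"rotation": [0,0,0]},
])

```text
time_s: 19.68
eef_pos: [0.5537, 0.2383, 0.0195]
ee_rot: [0.607, -3.082, 0.0]
ft_force: [-2.0, -1.7, 4.0]
width: 0.0195
finger_force: 59.6
```

>>> jog_arm([
  {"delta_pos": [-0.15,0,0],"rotation": [0,0,0]},
  {"delta_pos": [0,0,0],"rotation": [0,0,0]},
])

```text
time_s: 19.92
eef_pos: [0.5551, 0.2389, 0.0195]
ee_rot: [0.607, -3.082, 0.0]
ft_force: [-3.4, -1.3, 6.3]
width: 0.0195
finger_force: 59.9
```

```bash
python3 - <<'E'
from h import *
rel(1)
E
```

```text
x -0.0387 y 0.0013 z 0.0195 fx -3.6 [-3.4 -1.3  6.3] 112.3
```

>>> jog_arm([
  {"delta_pos": [0,0,0],"rotation": [0,0,0]},
  {"delta_pos": [0,0,0],"rotation": [0,0,0]},
  {"delta_pos": [0,0,-2],"rotation": [0,0,0]},
  {"delta_pos": [0,0,-5],"rotation": [0,0,0]},
  {"delta_pos": [0,0,-5],"rotation": [0,0,0]},
], claw=50)

```text
time_s: 20.55
eef_pos: [0.5553, 0.239, 0.1413]
ee_rot: [-0.607, 3.082, 0.0]
ft_force: [0.8, -0.2, -0.2]
width: 0.0425
finger_force: 0.0
```

>>> jog_arm([
  {"delta_pos": [4,0,-3],"rotation": [0,0,0]},
  {"delta_pos": [4,-3,-3],"rotation": [0,0,0]},
  {"delta_pos": [0,0,0],"rotation": [0,0,0]},
  {"delta_pos": [0,0,0],"rotation": [0,0,0]},
])

```text
time_s: 21.05
eef_pos: [0.4932, 0.1811, 0.2003]
ee_rot: [-0.605, 3.08, 0.001]
ft_force: [-0.5, 0.1, -0.5]
width: 0.0429
finger_force: 0.0
```

```bash
python3 - <<'E'
from h import *
d=grab('wrist','w11');t=grab('top','t11')
for h in handles(d,.024):
  for i in (0,1): p=h[0]-slot(i);print(h,p@X,p@Y)
for h in handles(t,.012): print(h)
plan((.5136,-.2356,.14),91.2)
E
```

```text
(array([0.5118, 0.2289, 0.024 ]), np.float64(16.4), array([0.0892, 0.0211])) -0.08252625999999995 -0.05357613592000007
(array([0.5118, 0.2289, 0.024 ]), np.float64(16.4), array([0.0892, 0.0211])) -0.08252625999999995 0.008422341359999967
(array([0.5283, 0.2922, 0.024 ]), np.float64(21.7), array([0.086, 0.021])) -0.04337985999999998 -0.0011681759200000367
(array([0.5283, 0.2922, 0.024 ]), np.float64(21.7), array([0.086, 0.021])) -0.043379859999999965 0.060830301360000005
(array([ 0.5107, -0.2356,  0.012 ]), np.float64(1.3), array([0.0189, 0.0826]))
(array([ 0.4985, -0.351 ,  0.012 ]), np.float64(3.6), array([0.0194, 0.083 ]))
now [0.4928 0.1813 0.1987] yaw 112.3 q6 -1.66 | total d cm [ 13.88 -39.36   5.86] rot [ 0.  -0.  21.1]
```

View pics/w11.png

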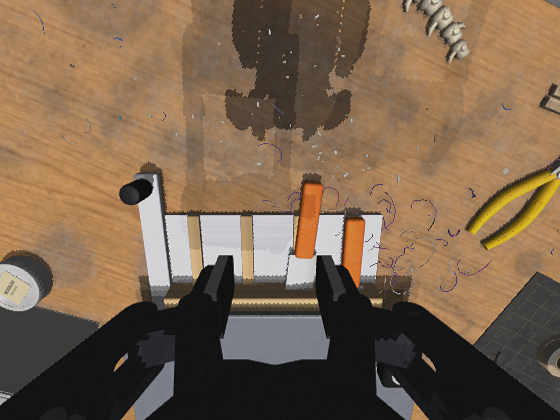

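```bash
python3 - <<'E'
from h import *
plan((.5137,.2294,.016),106.4)
E
```

```text
now [0.4928 0.1813 0.1987] yaw 112.3 q6 -1.66 | total d cm [-3.77  3.65 18.27] rot [ 0.  -0.   5.9]
```

>>> jog_arm([
  {"delta_pos": [-3.77,3.65,0],"rotation": [0,0,0]},
  {"delta_pos": [0,0,5],"rotation": [0,0,5.9]},
  {"delta_pos": [0,0,5],"rotation": [0,0,0]},
  {"delta_pos": [0,0,3],"rotation": [0,0,0]},
  {"delta_pos": [0,0,0],"rotation": [0,0,0]},
], claw=48)

```text
time_s: 21.78
eef_pos: [0.5105, 0.2282, 0.0646]
ee_rot: [0.447, -3.1, 0.003]
ft_force: [-0.3, 0.5, 0.2]
width: 0.041
finger_force: 0.0
```

```bash
python3 - <<'E'
from h import *
d=grab('wrist','w12'); plan((.5137,.2294,.016),106.4)
for h in handles(d,.024):
  p=h[0]-slot(1);print(h,p@X,p@Y)
E
```

```text
now [0.5124 0.2289 0.067 ] yaw 106.4 q6 -1.48 | total d cm [-0.16  0.01  5.1 ] rot [-0.  -0.3  0. ]
```

>>> jog_arm([
  {"delta_pos": [0,0,3],"rotation": [0,0,0]},
  {"delta_pos": [0,0,2.1],"rotation": [0,0,0]},
  {"delta_pos": [0,0,0],"rotation": [0,0,0]},
])

```text
time_s: 22.2
eef_pos: [0.5137, 0.2291, 0.0181]
ee_rot: [0.448, -3.109, 0.0]
ft_force: [0.0, 0.2, 0.1]
width: 0.0409
finger_force: 0.0
```

>>> jog_arm([
  {"delta_pos": [0,0,0],"rotation": [0,0,0]},
  {"delta_pos": [0,0,0],"rotation": [0,0,0]},
  {"delta_pos": [0,0,0],"rotation": [0,0,0]},
  {"delta_pos": [0,0,0],"rotation": [0,0,0]},
], claw=0)

```text
time_s: 22.7
eef_pos: [0.5154, 0.2297, 0.0202]
ee_rot: [-0.447, 3.106, 0.002]
ft_force: [-0.9, 0.7, 6.9]
width: 0.0196
finger_force: 59.2
```

```bash
python3 - <<'E'
from h import *
inhand('w13'); rel(1); e=slot(1)-.075*X; plan((e[0],e[1],.022),112.15)
E
```

```text
265 179 339 x -0.0497 0.0384 len 0.0886
272 179 339 x -0.0494 0.0388 len 0.0886
280 179 338 x -0.049 0.0385 len 0.0879
195 251 296 y 0.0032
210 252 296 y 0.0027
320 256 294 y -0.003
x -0.0788 y 0.0078 z 0.0202 fx -1.2 [-1.6  0.7  6. ] 106.4
now [0.5155 0.2297 0.0202] yaw 106.4 q6 -1.48 | total d cm [-0.46 -0.74 -0.17] rot [ 0.   0.2 -5.8]
```

>>> jog_arm([
  {"delta_pos": [0,0,-0.5],"rotation": [0,0,0]},
  {"delta_pos": [-0.15,-0.25,0],"rotation": [0,0,-1.9]},
  {"delta_pos": [-0.15,-0.25,0],"rotation": [0,0,-1.9]},
  {"delta_pos": [-0.15,-0.25,0],"rotation": [0,0,-2]},
  {"delta_pos": [0,0,0],"rotation": [0,0,0]},
])

```text
time_s: 23.38
eef_pos: [0.5203, 0.223, 0.0232]
ee_rot: [0.603, -3.083, 0.0]
ft_force: [-0.2, -0.3, -0.5]
width: 0.0197
finger_force: 58.8
```

```bash
python3 - <<'E'
from h import *
inhand('w14'); rel(1); e=slot(1)-.039*X; plan((e[0],e[1],.0205),112.15)
E
```

```text
265 179 338 x -0.0493 0.0385 len 0.0878
272 179 338 x -0.0493 0.0385 len 0.0878
280 179 338 x -0.0493 0.0385 len 0.0878
195 251 296 y -0.0011
210 252 296 y -0.0009
320 256 294 y -0.0004
x -0.0769 y -0.0001 z 0.0232 fx 0.0 [ 0.1 -0.2 -0.9] 112.1
now [0.5202 0.2231 0.0232] yaw 112.1 q6 -1.6 | total d cm [-3.79  0.02  0.27] rot [-0. -0. -0.]
```

>>> jog_arm([
  {"delta_pos": [-1.5,0,0.1],"rotation": [0,0,0]},
  {"delta_pos": [-1.5,0,0.1],"rotation": [0,0,0]},
  {"delta_pos": [-0.5,0,0],"rotation": [0,0,0]},
  {"delta_pos": [0,0,0],"rotation": [0,0,0]},
])

```text
time_s: 23.92
eef_pos: [0.5533, 0.2367, 0.021]
ee_rot: [0.604, -3.083, 0.0]
ft_force: [-0.1, -0.0, -0.6]
width: 0.0197
finger_force: 58.8
```

>>> jog_arm([
  {"delta_pos": [-0.2,0,0],"rotation": [0,0,0]},
  {"delta_pos": [0,0,0],"rotation": [0,0,0]},
])

```text
time_s: 24.18
eef_pos: [0.5544, 0.2371, 0.021]
ee_rot: [0.604, -3.083, 0.0]
ft_force: [0.7, -0.3, -0.6]
width: 0.0198
finger_force: 58.8
```

>>> jog_arm([
  {"delta_pos": [-0.15,0,0],"rotation": [0,0,0]},
  {"delta_pos": [0,0,0],"rotation": [0,0,0]},
])

```text
time_s: 24.42
eef_pos: [0.556, 0.2377, 0.0212]
ee_rot: [-0.604, 3.083, 0.0]
ft_force: [0.0, 0.5, -0.9]
width: 0.0195
finger_force: 58.8
```

```bash
python3 - <<'E'
from h import *
rel(1)
E
```

```text
x -0.0383 y -0.0001 z 0.0212 fx 0.2 [ 0.   0.5 -0.9] 112.2
```

>>> jog_arm([
  {"delta_pos": [-0.15,0,0],"rotation": [0,0,0]},
  {"delta_pos": [0,0,0],"rotation": [0,0,0]},
])

```text
time_s: 24.68
eef_pos: [0.5566, 0.238, 0.0207]
ee_rot: [0.604, -3.081, 0.001]
ft_force: [-3.0, -1.6, -0.5]
width: 0.0197
finger_force: 58.9
```

>>> jog_arm([
  {"delta_pos": [-0.15,0,0],"rotation": [0,0,0]},
  {"delta_pos": [0,0,0],"rotation": [0,0,0]},
])

```text
time_s: 24.92
eef_pos: [0.5581, 0.2386, 0.0207]
ee_rot: [0.604, -3.081, 0.0]
ft_force: [-3.6, -1.3, -0.3]
width: 0.02
finger_force: 58.9
```

```bash
python3 - <<'E'
from h import *
rel(1)
E
```

```text
x -0.036 y -0.0001 z 0.0207 fx -3.9 [-3.6 -1.3 -0.3] 112.2
```

>>> jog_arm([
  {"delta_pos": [0,0,0],"rotation": [0,0,0]},
  {"delta_pos": [0,0,0],"rotation": [0,0,0]},
  {"delta_pos": [0,0,-2],"rotation": [0,0,0]},
  {"delta_pos": [0,0,-5],"rotation": [0,0,0]},
  {"delta_pos": [0,0,-5],"rotation": [0,0,0]},
], claw=50)

```text
time_s: 25.55
eef_pos: [0.5591, 0.239, 0.1437]
ee_rot: [-0.604, 3.082, 0.0]
ft_force: [0.0, 0.2, 0.0]
width: 0.0432
finger_force: 0.0
```

>>> jog_arm([
  {"delta_pos": [4,0,-3],"rotation": [0,0,0]},
  {"delta_pos": [4,-3,-3],"rotation": [0,0,0]},
  {"delta_pos": [0,0,0],"rotation": [0,0,0]},
  {"delta_pos": [0,0,0],"rotation": [0,0,0]},
])

```text
time_s: 26.05
eef_pos: [0.4967, 0.1812, 0.2026]
ee_rot: [-0.603, 3.08, 0.001]
ft_force: [0.4, 0.6, -0.0]
width: 0.0425
finger_force: 0.0
```

```bash
python3 - <<'E'
from h import *
d=grab('wrist','w15')
for h in handles(d,.024):
  for i in (0,1): p=h[0]-slot(i);print(i,h,p@X,p@Y)
plan((.5136,-.2356,.14),91.2)
E
```

```text
0 (array([0.5548, 0.2364, 0.024 ]), np.float64(24.1), array([0.0202, 0.088 ])) -0.03987216000000002 -0.06284063592000004
1 (array([0.5548, 0.2364, 0.024 ]), np.float64(24.1), array([0.0202, 0.088 ])) -0.039872160000000004 -0.0008421586399999948
0 (array([0.5304, 0.293 , 0.024 ]), np.float64(21.7), array([0.0865, 0.0211])) -0.04113324 -0.0012189159200000615
1 (array([0.5304, 0.293 , 0.024 ]), np.float64(21.7), array([0.0865, 0.0211])) -0.04113323999999999 0.060779561359999984
now [0.4964 0.1813 0.2015] yaw 112.2 q6 -1.66 | total d cm [ 14.15 -39.26   6.13] rot [ 0.   0.1 21. ]
```

>>> jog_arm([
  {"delta_pos": [1.77,-4.91,0.77],"rotation": [0,0,0]},
  {"delta_pos": [1.77,-4.91,0.77],"rotation": [0,0,0]},
  {"delta_pos": [1.77,-4.91,0.77],"rotation": [0,0,0]},
  {"delta_pos": [1.77,-4.91,0.77],"rotation": [0,0,0]},
  {"delta_pos": [1.77,-4.91,0.77],"rotation": [0,0,0]},
], claw=60)

```text
time_s: 26.72
eef_pos: [0.5069, -0.0809, 0.1612]
ee_rot: [0.605, -3.081, -0.001]
ft_force: [0.6, 0.1, -0.3]
width: 0.0512
finger_force: 0.0
```

>>> jog_arm([
  {"delta_pos": [1.77,-4.91,0.77],"rotation": [0,0,0]},
  {"delta_pos": [1.77,-4.91,0.77],"rotation": [0,0,0]},
  {"delta_pos": [1.77,-4.91,0.77],"rotation": [0,0,10.5]},
  {"delta_pos": [0,0,0],"rotation": [0,0,10.5]},
  {"delta_pos": [0,0,0],"rotation": [0,0,0]},
])

```text
time_s: 27.35
eef_pos: [0.5131, -0.2364, 0.1378]
ee_rot: [0.034, -3.139, -0.002]
ft_force: [0.3, -0.5, -0.3]
width: 0.0516
finger_force: 0.0
```

>>> jog_arm([
  {"delta_pos": [0,0,0],"rotation": [0,0,0]},
])

```text
time_s: 27.48
eef_pos: [0.5133, -0.2355, 0.1387]
ee_rot: [0.039, -3.14, -0.001]
ft_force: [0.0, 1.1, -0.0]
width: 0.0515
finger_force: 0.0
```

```bash
python3 - <<'E'
from h import *
d=grab('wrist','w16')
for h in handles(d,.012): print(*h)
plan((.5136,-.2356,.003),91.2)
E
```

```text
[ 0.5009 -0.3513  0.012 ] 5.2 [0.0216 0.0889]
[ 0.5136 -0.236   0.012 ] 2.0 [0.0203 0.0885]
now [ 0.5133 -0.2354  0.1389] yaw 91.4 q6 -2.07 | total d cm [-0.03 -0.02 13.59] rot [ 0.  -0.   0.2]
```

>>> jog_arm([
  {"delta_pos": [-0.1,-0.05,5],"rotation": [0,0,-0.2]},
  {"delta_pos": [0,0,5],"rotation": [0,0,0]},
  {"delta_pos": [0,0,3.5],"rotation": [0,0,0]},
  {"delta_pos": [0,0,0],"rotation": [0,0,0]},
])

```text
time_s: 28.02
eef_pos: [0.5113, -0.2344, 0.0014]
ee_rot: [0.042, -3.135, -0.005]
ft_force: [0.1, 0.9, 0.6]
width: 0.0516
finger_force: 0.0
```

>>> jog_arm([
  {"delta_pos": [0,0,0],"rotation": [0,0,0]},
  {"delta_pos": [0,0,0],"rotation": [0,0,0]},
  {"delta_pos": [0,0,0],"rotation": [0,0,0]},
  {"delta_pos": [0,0,0],"rotation": [0,0,0]},
], claw=0)

```text
time_s: 28.52
eef_pos: [0.5163, -0.2377, 0.0071]
ee_rot: [-0.038, 3.137, -0.003]
ft_force: [-0.8, 1.3, 8.1]
width: 0.0198
finger_force: 59.6
```

>>> jog_arm([
  {"delta_pos": [0,0,-4],"rotation": [0,0,0]},
  {"delta_pos": [0,0,-5],"rotation": [0,0,0]},
  {"delta_pos": [0,0,0],"rotation": [0,0,0]},
  {"delta_pos": [0,0,0],"rotation": [0,0,0]},
])

```text
time_s: 29.02
eef_pos: [0.514, -0.2368, 0.0948]
ee_rot: [-0.038, 3.141, -0.001]
ft_force: [-0.6, -0.2, -1.1]
width: 0.0196
finger_force: 58.9
```

```bash
python3 - <<'E'
from h import *
a=slot(2)-.148*X; plan((a[0],a[1],.095),112.15)
E
```

```text
now [ 0.514  -0.2368  0.0948] yaw 91.4 q6 -2.07 | total d cm [ 2.73 37.65 -0.04] rot [ -0.    0.  -20.8]
```

>>> jog_arm([
  {"delta_pos": [0.39,5.38,0],"rotation": [0,0,0]},
  {"delta_pos": [0.39,5.38,0],"rotation": [0,0,0]},
  {"delta_pos": [0.39,5.38,0],"rotation": [0,0,0]},
  {"delta_pos": [0.39,5.38,0],"rotation": [0,0,0]},
  {"delta_pos": [0.39,5.38,0],"rotation": [0,0,0]},
])

```text
time_s: 29.65
eef_pos: [0.4861, 0.0332, 0.0925]
ee_rot: [0.037, -3.138, -0.0]
ft_force: [0.7, 0.0, -0.7]
width: 0.0197
finger_force: 59.0
```

>>> jog_arm([
  {"delta_pos": [0.39,5.38,0],"rotation": [0,0,0]},
  {"delta_pos": [0.39,5.38,0],"rotation": [0,0,-10.4]},
  {"delta_pos": [0,0,0],"rotation": [0,0,-10.4]},
  {"delta_pos": [0,0,0],"rotation": [0,0,0]},
  {"delta_pos": [0,0,0],"rotation": [0,0,0]},
])

```text
time_s: 30.28
eef_pos: [0.4769, 0.1384, 0.0933]
ee_rot: [0.598, -3.082, 0.0]
ft_force: [1.1, 0.4, -0.7]
width: 0.0199
finger_force: 59.1
```

```bash
python3 - <<'E'
from h import *
inhand('w17'); a=slot(2)-.148*X; plan((a[0],a[1],.021),112.15)
E
```

```text
265 182 341 x -0.0483 0.0398 len 0.0881
272 182 341 x -0.0483 0.0398 len 0.0881
280 182 341 x -0.0482 0.0398 len 0.0881
195 252 297 y -0.0002
210 253 297 y 0.0
320 255 293 y -0.0007
now [0.4772 0.1383 0.0936] yaw 112.0 q6 -1.72 | total d cm [-0.09  0.05  7.26] rot [ 0.  -0.1 -0.2]
```

>>> jog_arm([
  {"delta_pos": [0,0.1,4],"rotation": [0,0,-0.15]},
  {"delta_pos": [0,0,3.3],"rotation": [0,0,0]},
  {"delta_pos": [0,0,0],"rotation": [0,0,0]},
  {"delta_pos": [-2,0,0],"rotation": [0,0,0]},
  {"delta_pos": [-1.5,0,0],"rotation": [0,0,0]},
])

```text
time_s: 30.95
eef_pos: [0.5119, 0.1533, 0.0231]
ee_rot: [-0.605, 3.08, 0.0]
ft_force: [0.6, -0.3, -0.5]
width: 0.0197
finger_force: 59.1
```

>>> jog_arm([
  {"delta_pos": [-2,0,0],"rotation": [0,0,0]},
  {"delta_pos": [-2,0,0],"rotation": [0,0,0]},
  {"delta_pos": [-2,0,0],"rotation": [0,0,0]},
  {"delta_pos": [-1.3,0,0.1],"rotation": [0,0,0]},
  {"delta_pos": [0,0,0],"rotation": [0,0,0]},
])

```text
time_s: 31.58
eef_pos: [0.5785, 0.1812, 0.0211]
ee_rot: [-0.608, 3.081, 0.0]
ft_force: [-0.2, 0.2, -1.6]
width: 0.0198
finger_force: 59.1
```

>>> jog_arm([
  {"delta_pos": [-0.15,0,0],"rotation": [0,0,0]},
  {"delta_pos": [0,0,0],"rotation": [0,0,0]},
])

```text
time_s: 31.82
eef_pos: [0.5781, 0.1814, 0.0204]
ee_rot: [0.608, -3.082, 0.0]
ft_force: [1.0, 0.1, -0.9]
width: 0.0199
finger_force: 59.1
```

```bash
python3 - <<'E'
from h import *
rel(2)
E
```

```text
x -0.039 y 0.0014 z 0.0204 fx 0.9 [ 1.   0.1 -0.9] 112.3
```

>>> jog_arm([
  {"delta_pos": [-0.15,0,0],"rotation": [0,0,0]},
  {"delta_pos": [0,0,0],"rotation": [0,0,0]},
])

```text
time_s: 32.08
eef_pos: [0.5801, 0.1821, 0.0206]
ee_rot: [-0.608, 3.082, -0.0]
ft_force: [-0.1, 1.0, -1.1]
width: 0.0197
finger_force: 59.1
```

>>> jog_arm([
  {"delta_pos": [-0.15,0,0],"rotation": [0,0,0]},
  {"delta_pos": [0,0,0],"rotation": [0,0,0]},
])

```text
time_s: 32.33
eef_pos: [0.5805, 0.1823, 0.0201]
ee_rot: [0.608, -3.08, 0.001]
ft_force: [-2.8, -3.0, -0.1]
width: 0.0197
finger_force: 59.3
```

```bash
python3 - <<'E'
from h import *
rel(2)
E
```

```text
x -0.0364 y 0.0014 z 0.0201 fx -3.7 [-2.8 -3.  -0.1] 112.3
```

>>> jog_arm([
  {"delta_pos": [0,0,0],"rotation": [0,0,0]},
  {"delta_pos": [0,0,0],"rotation": [0,0,0]},
  {"delta_pos": [0,0,-2],"rotation": [0,0,0]},
  {"delta_pos": [0,0,-5],"rotation": [0,0,0]},
  {"delta_pos": [0,0,-5],"rotation": [0,0,0]},
], claw=50)

```text
time_s: 32.95
eef_pos: [0.5818, 0.1828, 0.143]
ee_rot: [-0.608, 3.081, 0.0]
ft_force: [1.8, 0.4, -0.2]
width: 0.0431
finger_force: 0.0
```

>>> jog_arm([
  {"delta_pos": [4,0,-3],"rotation": [0,0,0]},
  {"delta_pos": [4,0,-3],"rotation": [0,0,0]},
  {"delta_pos": [0,0,0],"rotation": [0,0,0]},
  {"delta_pos": [0,0,0],"rotation": [0,0,0]},
])

```text
time_s: 33.45
eef_pos: [0.5083, 0.1526, 0.2017]
ee_rot: [-0.608, 3.079, 0.0]
ft_force: [-0.2, -0.5, -0.4]
width: 0.0428
finger_force: 0.0
```

```bash
python3 - <<'E'
from h import *
d=grab('wrist','w18')
for h in handles(d,.024):
  for i in (0,1,2):
    p=h[0]-slot(i)
    if abs(p@Y)<.03: print(i,h,p@X,p@Y)
plan((.5009,-.3511,.14),95)
E
```

```text
2 (array([0.578 , 0.1812, 0.024 ]), np.float64(21.8), array([0.0879, 0.0202])) -0.03919472000000002 0.0012836786399999939
0 (array([0.5319, 0.2937, 0.024 ]), np.float64(22.1), array([0.0894, 0.0214])) -0.03948003999999993 -0.0011360759200000504
now [0.508  0.1525 0.2006] yaw 112.3 q6 -1.72 | total d cm [ 19.8  -46.32   6.05] rot [ 0.   0.  17.3]
```

>>> jog_arm([
  {"delta_pos": [2.2,-5.15,0.67],"rotation": [0,0,0]},
  {"delta_pos": [2.2,-5.15,0.67],"rotation": [0,0,0]},
  {"delta_pos": [2.2,-5.15,0.67],"rotation": [0,0,0]},
  {"delta_pos": [2.2,-5.15,0.67],"rotation": [0,0,0]},
  {"delta_pos": [2.2,-5.15,0.67],"rotation": [0,0,0]},
], claw=60)

```text
time_s: 34.12
eef_pos: [0.5037, -0.1294, 0.1654]
ee_rot: [0.608, -3.081, -0.002]
ft_force: [0.5, 0.2, -0.2]
width: 0.0516
finger_force: 0.0
```

>>> jog_arm([
  {"delta_pos": [2.2,-5.15,0.67],"rotation": [0,0,0]},
  {"delta_pos": [2.2,-5.15,0.67],"rotation": [0,0,0]},
  {"delta_pos": [2.2,-5.15,0.67],"rotation": [0,0,0]},
  {"delta_pos": [2.2,-5.15,0.67],"rotation": [0,0,8.6]},
  {"delta_pos": [0,0,0],"rotation": [0,0,8.6]},
])

```text
time_s: 34.75
eef_pos: [0.4999, -0.3555, 0.1375]
ee_rot: [0.126, -3.137, -0.002]
ft_force: [0.1, 0.5, 0.5]
width: 0.0511
finger_force: 0.0
```

>>> jog_arm([
  {"delta_pos": [0,0,0],"rotation": [0,0,0]},
  {"delta_pos": [0,0,0],"rotation": [0,0,0]},
])

```text
time_s: 35.0
eef_pos: [0.5005, -0.3511, 0.1391]
ee_rot: [0.145, -3.137, -0.002]
ft_force: [0.4, 0.8, 0.4]
width: 0.051
finger_force: 0.0
```

```bash
python3 - <<'E'
from h import *
d=grab('wrist','w19')
for h in handles(d,.012): print(*h)
for h in handles(grab('top','t19'),.024): print(*h,(h[0]-slot(1))@X,(h[0]-slot(1))@Y)
plan((.5009,-.3511,.003),95)
E
```

```text
[ 0.5009 -0.3526  0.012 ] 3.1 [0.0887 0.0209]
[0.5773 0.1802 0.024 ] 23.5 [0.0138 0.0876] -0.04022005999999994 -0.06137709864000002
[0.5541 0.2371 0.024 ] 21.6 [0.0151 0.0889] -0.04025659999999993 7.00813599999791e-05
[0.5312 0.2945 0.024 ] 22.8 [0.0137 0.0888] -0.039826779999999964 0.061867261359999974
now [ 0.5007 -0.3509  0.1398] yaw 95.3 q6 -2.32 | total d cm [-0.02 -0.03 13.68] rot [ 0.  -0.   0.3]
```

>>> jog_arm([
  {"delta_pos": [-0.05,-0.1,5],"rotation": [0,0,0.7]},
  {"delta_pos": [0,0,5],"rotation": [0,0,0]},
  {"delta_pos": [0,0,3.5],"rotation": [0,0,0]},
  {"delta_pos": [0,0,0],"rotation": [0,0,0]},
])

```text
time_s: 35.6
eef_pos: [0.4985, -0.3498, 0.002]
ee_rot: [0.124, -3.134, -0.007]
ft_force: [-0.5, 0.1, 0.7]
width: 0.0512
finger_force: 0.0
```

>>> jog_arm([
  {"delta_pos": [0,0,0],"rotation": [0,0,0]},
  {"delta_pos": [0,0,0],"rotation": [0,0,0]},
  {"delta_pos": [0,0,0],"rotation": [0,0,0]},
  {"delta_pos": [0,0,0],"rotation": [0,0,0]},
], claw=0)

```text
time_s: 36.1
eef_pos: [0.503, -0.3539, 0.008]
ee_rot: [-0.121, 3.135, -0.005]
ft_force: [-0.1, 0.6, 6.6]
width: 0.0197
finger_force: 59.5
```

>>> jog_arm([
  {"delta_pos": [0,0,-4],"rotation": [0,0,0]},
  {"delta_pos": [0,0,-5],"rotation": [0,0,0]},
  {"delta_pos": [0,0,0],"rotation": [0,0,0]},
  {"delta_pos": [0,0,0],"rotation": [0,0,0]},
])

```text
time_s: 36.6
eef_pos: [0.5011, -0.3527, 0.0958]
ee_rot: [-0.121, 3.138, -0.001]
ft_force: [-0.4, -0.6, -0.6]
width: 0.0195
finger_force: 58.9
```

```bash
python3 - <<'E'
from h import *
a=slot(3)-.148*X; plan((a[0],a[1],.1),112.15)
E
```

```text
now [ 0.5011 -0.3527  0.0958] yaw 94.4 q6 -2.3 | total d cm [-3.35 43.3  -0.45] rot [ -0.1   0.  -17.7]
```

>>> jog_arm([
  {"delta_pos": [-0.42,5.41,-0.06],"rotation": [0,0,0]},
  {"delta_pos": [-0.42,5.41,-0.06],"rotation": [0,0,0]},
  {"delta_pos": [-0.42,5.41,-0.06],"rotation": [0,0,0]},
  {"delta_pos": [-0.42,5.41,-0.06],"rotation": [0,0,0]},
  {"delta_pos": [-0.42,5.41,-0.06],"rotation": [0,0,0]},
])

```text
time_s: 37.22
eef_pos: [0.4993, -0.0793, 0.0964]
ee_rot: [0.121, -3.136, -0.001]
ft_force: [0.8, 0.9, 0.0]
width: 0.0199
finger_force: 58.9
```

>>> jog_arm([
  {"delta_pos": [-0.42,5.41,-0.06],"rotation": [0,0,0]},
  {"delta_pos": [-0.42,5.41,-0.06],"rotation": [0,0,0]},
  {"delta_pos": [-0.42,5.41,-0.06],"rotation": [0,0,-8.8]},
  {"delta_pos": [0,0,0],"rotation": [0,0,-8.8]},
  {"delta_pos": [0,0,0],"rotation": [0,0,0]},
])

```text
time_s: 37.85
eef_pos: [0.4995, 0.0821, 0.0983]
ee_rot: [0.6, -3.08, -0.0]
ft_force: [-0.6, 0.4, -0.6]
width: 0.0196
finger_force: 59.0
```

>>> jog_arm([
  {"delta_pos": [0,0,0],"rotation": [0,0,0]},
  {"delta_pos": [0,0,0],"rotation": [0,0,0]},
])

```text
time_s: 38.1
eef_pos: [0.5008, 0.0807, 0.0995]
ee_rot: [0.596, -3.084, -0.0]
ft_force: [-0.5, 0.1, -1.8]
width: 0.0193
finger_force: 59.0
```

```bash
python3 - <<'E'
from h import *
inhand('w20'); a=slot(3)-.148*X; plan((a[0],a[1],.021),112.15)
E
```

```text
265 182 341 x -0.0482 0.04 len 0.0882
272 183 341 x -0.0477 0.04 len 0.0878
280 183 341 x -0.0477 0.0401 len 0.0878
195 252 296 y -0.0005
210 252 296 y -0.0006
320 256 294 y -0.0004
now [0.501  0.0807 0.0997] yaw 111.9 q6 -1.84 | total d cm [-0.05  0.07  7.87] rot [ 0.  -0.  -0.3]
```

>>> jog_arm([
  {"delta_pos": [0,0.17,4],"rotation": [0,0,-0.25]},
  {"delta_pos": [0,0,2],"rotation": [0,0,0]},
  {"delta_pos": [0,0,1.85],"rotation": [0,0,0]},
  {"delta_pos": [0,0,0],"rotation": [0,0,0]},
])

```text
time_s: 38.65
eef_pos: [0.4988, 0.0824, 0.02]
ee_rot: [0.604, -3.079, -0.0]
ft_force: [-0.2, -0.3, -0.6]
width: 0.0195
finger_force: 59.0
```

>>> jog_arm([
  {"delta_pos": [-2,0,0],"rotation": [0,0,0]},
  {"delta_pos": [-1.5,0,0],"rotation": [0,0,0]},
])

```text
time_s: 38.9
eef_pos: [0.5346, 0.0964, 0.0227]
ee_rot: [-0.605, 3.081, -0.0]
ft_force: [-1.1, -0.7, -0.2]
width: 0.0197
finger_force: 59.0
```

```bash
python3 - <<'E'
from h import *
rel(3)
E
```

```text
x -0.1114 y 0.0011 z 0.0227 fx -1.3 [-1.1 -0.7 -0.2] 112.2
```

>>> jog_arm([
  {"delta_pos": [-2,0,0],"rotation": [0,0,0]},
  {"delta_pos": [-2,0,0],"rotation": [0,0,0]},
  {"delta_pos": [-2,0,0],"rotation": [0,0,0]},
  {"delta_pos": [-1.35,0,0.1],"rotation": [0,0,0]},
  {"delta_pos": [0,0,0],"rotation": [0,0,0]},
])

```text
time_s: 39.52
eef_pos: [0.6019, 0.1244, 0.0208]
ee_rot: [-0.607, 3.082, -0.0]
ft_force: [0.0, -0.4, 0.1]
width: 0.0195
finger_force: 59.0
```

>>> jog_arm([
  {"delta_pos": [-0.15,0,0],"rotation": [0,0,0]},
  {"delta_pos": [0,0,0],"rotation": [0,0,0]},
])

```text
time_s: 39.78
eef_pos: [0.6017, 0.1246, 0.0204]
ee_rot: [0.607, -3.082, -0.0]
ft_force: [0.3, -0.4, -0.7]
width: 0.0196
finger_force: 59.0
```

>>> jog_arm([
  {"delta_pos": [-0.15,0,0],"rotation": [0,0,0]},
  {"delta_pos": [0,0,0],"rotation": [0,0,0]},
])

```text
time_s: 40.02
eef_pos: [0.6036, 0.1253, 0.0206]
ee_rot: [-0.607, 3.082, -0.0]
ft_force: [0.2, 0.5, -0.9]
width: 0.0199
finger_force: 59.0
```

```bash
python3 - <<'E'
from h import *
rel(3)
E
```

```text
x -0.0366 y 0.0018 z 0.0206 fx 0.4 [ 0.2  0.5 -0.9] 112.3
```

>>> jog_arm([
  {"delta_pos": [-0.15,0,0],"rotation": [0,0,0]},
  {"delta_pos": [0,0,0],"rotation": [0,0,0]},
])

```text
time_s: 40.28
eef_pos: [0.6039, 0.1255, 0.0201]
ee_rot: [0.606, -3.08, 0.0]
ft_force: [-3.3, -1.9, 1.4]
width: 0.0193
finger_force: 59.2
```

>>> jog_arm([
  {"delta_pos": [-0.1,0,0],"rotation": [0,0,0]},
  {"delta_pos": [0,0,0],"rotation": [0,0,0]},
])

```text
time_s: 40.52
eef_pos: [0.6055, 0.1262, 0.0202]
ee_rot: [0.607, -3.081, 0.0]
ft_force: [-2.7, -2.0, 1.2]
width: 0.0197
finger_force: 59.1
```

```bash
python3 - <<'E'
from h import *
rel(3)
E
```

```text
x -0.0345 y 0.0019 z 0.0202 fx -3.3 [-2.7 -2.   1.2] 112.3
```

>>> jog_arm([
  {"delta_pos": [0,0,0],"rotation": [0,0,0]},
  {"delta_pos": [0,0,0],"rotation": [0,0,0]},
  {"delta_pos": [0,0,-2],"rotation": [0,0,0]},
  {"delta_pos": [0,0,-5],"rotation": [0,0,0]},
  {"delta_pos": [0,0,-5],"rotation": [0,0,0]},
], claw=50)

```text
time_s: 41.15
eef_pos: [0.6063, 0.1264, 0.1431]
ee_rot: [-0.607, 3.081, 0.0]
ft_force: [0.5, -0.2, -0.2]
width: 0.0425
finger_force: 0.0
```

>>> jog_arm([
  {"delta_pos": [4,-1,-3],"rotation": [0,0,0]},
  {"delta_pos": [4,-2,-3],"rotation": [0,0,0]},
  {"delta_pos": [0,0,0],"rotation": [0,0,0]},
  {"delta_pos": [0,0,0],"rotation": [0,0,0]},
])

```text
time_s: 41.65
eef_pos: [0.544, 0.0684, 0.2018]
ee_rot: [-0.605, 3.08, 0.0]
ft_force: [0.2, 0.2, 0.6]
width: 0.0425
finger_force: 0.0
```

```bash
python3 - <<'E'
from h import *
d=grab('wrist','w21')
for t in(d,grab('top','t21')):
  for h in handles(t,.024):
    for i in range(4):
      p=h[0]-slot(i)
      if abs(p@Y)<.03: print(i,h[1:],p@X,p@Y)
plan((.5465,.046,.024),112.15)
E
```

```text
3 (np.float64(21.8), array([0.0872, 0.0203])) -0.03721316000000003 0.0010432759200000082
2 (np.float64(21.5), array([0.0872, 0.021 ])) -0.03849797999999993 -0.0001875413600000292
1 (np.float64(22.3), array([0.0898, 0.0218])) -0.03774189999999993 -0.0017092586400000252
0 (np.float64(21.6), array([0.0903, 0.0221])) -0.03788828000000003 -0.001999915920000048
0 (np.float64(21.8), array([0.015 , 0.0875])) -0.037226900000000014 -0.00010981592000005279
now [0.5434 0.0687 0.2001] yaw 112.3 q6 -1.88 | total d cm [ 0.57 -2.23 17.6 ] rot [ 0.  -0.   0.1]
```

View pics/w21.png

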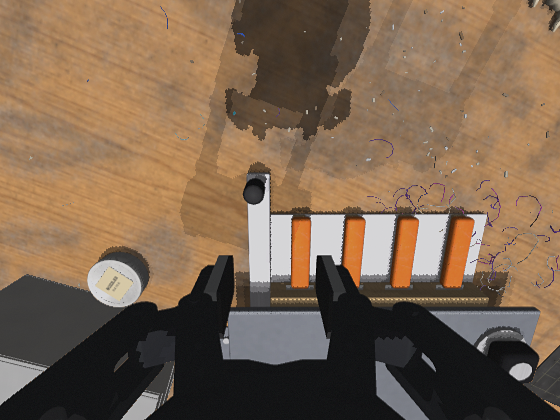

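```bash
python3 - <<'E'
from h import *
p=onz(load('w21'),(254,192),.052);print(p);s=slot(3);print((p-s)@X,(p-s)@Y)
E
```

```text
[0.5470446  0.04702316 0.052     ]
-0.11845027476406622 -0.049322246172354416
```

>>> jog_arm([
  {"delta_pos": [0.5,-2.2,3],"rotation": [0,0,0]},
  {"delta_pos": [0,0,5],"rotation": [0,0,0]},
  {"delta_pos": [0,0,4],"rotation": [0,0,0]},
  {"delta_pos": [0,0,0],"rotation": [0,0,0]},
  {"delta_pos": [0,0,0],"rotation": [0,0,0]},
], claw=85)

```text
time_s: 42.38
eef_pos: [0.5479, 0.0464, 0.0811]
ee_rot: [-0.608, 3.082, -0.0]
ft_force: [0.8, 0.3, 0.8]
width: 0.0723
finger_force: 0.0
```

```bash
python3 - <<'E'
from h import *
plan((.5465,.046,.026),112.15)
E
```

```text
now [0.5479 0.0464 0.0811] yaw 112.3 q6 -1.92 | total d cm [0.15 0.02 5.51] rot [-0.   0.   0.2]
```

>>> jog_arm([
  {"delta_pos": [0.1,0,3],"rotation": [0,0,0]},
  {"delta_pos": [0,0,2.5],"rotation": [0,0,0]},
  {"delta_pos": [0,0,0],"rotation": [0,0,0]},
])

```text
time_s: 42.75
eef_pos: [0.5462, 0.0458, 0.0258]
ee_rot: [0.607, -3.082, -0.0]
ft_force: [-0.8, 0.2, 0.3]
width: 0.0726
finger_force: 0.0
```

>>> jog_arm([
  {"delta_pos": [0,0,0],"rotation": [0,0,0]},
  {"delta_pos": [0,0,0],"rotation": [0,0,0]},
  {"delta_pos": [0,0,0],"rotation": [0,0,0]},
  {"delta_pos": [0,0,-0.4],"rotation": [0,0,0]},
  {"delta_pos": [0,0,0],"rotation": [0,0,0]},
], claw=0)

```text
time_s: 43.38
eef_pos: [0.5442, 0.0451, 0.0275]
ee_rot: [0.606, -3.079, 0.0]
ft_force: [2.8, -1.1, -16.1]
width: 0.0201
finger_force: 60.5
```

>>> jog_arm([
  {"delta_pos": [-1,0,0],"rotation": [0,0,0]},
  {"delta_pos": [-1.5,0,0],"rotation": [0,0,0]},
  {"delta_pos": [-1.5,0,0],"rotation": [0,0,0]},
  {"delta_pos": [-1,0,0],"rotation": [0,0,0]},
  {"delta_pos": [0,0,0],"rotation": [0,0,0]},
])

```text
time_s: 44.0
eef_pos: [0.5911, 0.0643, 0.0275]
ee_rot: [0.606, -3.079, -0.0]
ft_force: [2.6, -2.5, -17.9]
width: 0.0201
finger_force: 60.4
```

```bash
python3 - <<'E'
from h import *
rel(3); plan((.6354,.0824,.026),112.15)
E
```

```text
x -0.0711 y -0.0499 z 0.0275 fx 1.5 [  2.6  -2.5 -17.9] 112.3
now [0.5911 0.0643 0.0275] yaw 112.3 q6 -1.89 | total d cm [-4.79 -0.01  0.14] rot [ 0.  -0.2  0.1]
```

>>> jog_arm([
  {"delta_pos": [-1,0,0.4],"rotation": [0,0,0]},
  {"delta_pos": [-1.5,0,0],"rotation": [0,0,0]},
  {"delta_pos": [-1.2,0,0],"rotation": [0,0,0]},
  {"delta_pos": [-0.6,0,0],"rotation": [0,0,0]},
  {"delta_pos": [0,0,0],"rotation": [0,0,0]},
])

```text
time_s: 44.62
eef_pos: [0.6319, 0.0809, 0.0272]
ee_rot: [0.607, -3.081, -0.0]
ft_force: [-8.6, -1.3, 6.4]
width: 0.0202
finger_force: 63.1
```

>>> jog_arm([
  {"delta_pos": [-0.5,0,0],"rotation": [0,0,0]},
  {"delta_pos": [0,0,0],"rotation": [0,0,0]},
])

```text
time_s: 44.88
eef_pos: [0.6319, 0.0809, 0.0271]
ee_rot: [0.606, -3.071, 0.002]
ft_force: [-21.7, -7.7, 18.1]
width: 0.02
finger_force: 64.3
```

>>> jog_arm([
  {"delta_pos": [-0.4,0,0],"rotation": [0,0,0]},
  {"delta_pos": [0,0,0],"rotation": [0,0,0]},
])

```text
time_s: 45.12
eef_pos: [0.632, 0.0809, 0.0271]
ee_rot: [0.605, -3.063, 0.003]
ft_force: [-30.7, -12.8, 27.9]
width: 0.0202
finger_force: 65.2
```

```bash
python3 - <<'E'
from h import *
rel(3); plan((.6354,.0824,.026),112.15)
E
```

```text
x -0.027 y -0.05 z 0.0271 fx -33.2 [-30.7 -12.8  27.9] 112.3
now [0.632  0.0809 0.0271] yaw 112.3 q6 -1.87 | total d cm [-0.38  0.01  0.1 ] rot [ 0.1 -1.1  0.2]
```

>>> jog_arm([
  {"delta_pos": [0.9,0,-0.3],"rotation": [0,0,0]},
  {"delta_pos": [0,0,0],"rotation": [0,0,0]},
])

```text
time_s: 45.38
eef_pos: [0.6305, 0.0804, 0.0275]
ee_rot: [0.606, -3.08, -0.0]
ft_force: [-4.0, -1.8, -9.3]
width: 0.0201
finger_force: 61.6
```

>>> jog_arm([
  {"delta_pos": [0,0,0],"rotation": [0,0,0]},
  {"delta_pos": [0,0,0],"rotation": [0,0,0]},
  {"delta_pos": [0,0,0],"rotation": [0,0,0]},
  {"delta_pos": [0,0,-4],"rotation": [0,0,0]},
  {"delta_pos": [0,0,-5],"rotation": [0,0,0]},
], claw=80)

```text
time_s: 46.0
eef_pos: [0.6316, 0.081, 0.1185]
ee_rot: [0.607, -3.08, -0.0]
ft_force: [1.1, 0.7, -1.5]
width: 0.0683
finger_force: 0.0
```

>>> jog_arm([
  {"delta_pos": [5,1,-5],"rotation": [0,0,0]},
  {"delta_pos": [2.7,1.6,-5.3],"rotation": [0,0,0]},
  {"delta_pos": [0,0,0],"rotation": [0,0,0]},
  {"delta_pos": [0,0,0],"rotation": [0,0,0]},
])

```text
time_s: 46.5
eef_pos: [0.5579, 0.0771, 0.2162]
ee_rot: [-0.607, 3.08, -0.0]
ft_force: [0.6, -0.3, -1.1]
width: 0.0683
finger_force: 0.0
```

```bash
python3 - <<'E'
from h import *
plan((.56,.0807,.2188),112.5)
d=grab('wrist','w22');t=grab('top','t22'); w=load('w1')
def dark(d,box):
    a=d['frame'][box[1]:box[3],box[0]:box[2]].max(2);m=(a<62).astype(np.uint8);n,l,s,c=cv2.connectedComponentsWithStats(m);return [(c[i]+box[:2]).round(1).tolist()+[s[i].tolist()] for i in range(1,n) if s[i][4]>40]
print(dark(w,(230,225,280,275)),dark(d,(225,215,290,280)))
for c,st,r in orange(d,10): print(c,st)
# frame-relative measure from new image: hood edge row at cols
for h,n in((w,'w1'),(d,'w22')):
    g=cv2.cvtColor(h['frame'],cv2.COLOR_BGR2GRAY).astype(int)
    print(n,[ (np.argmax(np.diff(g[270:310,u]))+270) for u in (300,320,400)])
E
```

```text
now [0.5579 0.0771 0.2162] yaw 112.3 q6 -1.87 | total d cm [-0.33  0.25 -0.26] rot [-0.   0.1 -0.2]
[[256.7, 227.1, [16, 0, 22, 8, 103]], [252.0, 248.0, [12, 9, 20, 28, 420]], [243.4, 270.6, [10, 42, 7, 8, 47]]] [[258.4, 227.5, [23, 9, 21, 9, 91]], [253.7, 249.3, [19, 21, 20, 28, 418]], [278.0, 263.5, [43, 47, 22, 4, 42]], [244.9, 274.5, [17, 54, 7, 11, 57]]]
[340.2 274.2] [338 271   5   8  33]
[394.2 274.1] [386 271  17   8 105]
[444.3 274.2] [436 271  17   8 107]
[296.4 274.5] [289 272  16   7  93]
w1 [np.int64(287), np.int64(288), np.int64(291)]
w22 [np.int64(291), np.int64(290), np.int64(290)]
```

```bash
python3 - <<'E'
from h import *
w=load('w1');d=load('w22');t0=load('top0');t=load('t22')
a=onz(w,(252,248),.036);b=onz(d,(253.7,249.3),.036);print(a,b,(b-a)@X,(b-a)@Y)
for u in(296.5,394,444.5):
    p=onz(d,(u,271.3),.026);q=onz(d,(u,290),.058);m=M+.1*X;print('tail x rel face-home',(p-m)@X,'hood edge',(q-m)@X)
g=lambda f:cv2.GaussianBlur(f['frame'][166:182,246:264],(0,0),.7)
for dx in(0,): print(cv2.phaseCorrelate(*[cv2.cvtColor(g(f),cv2.COLOR_BGR2GRAY).astype(np.float64) for f in(t0,t)]))
E
```

```text
[0.63449516 0.08195537 0.036     ] [0.63280752 0.08087914 0.036     ] -0.0019688280001372137 -0.0003605723602953749
tail x rel face-home -0.09220835983971064 hood edge -0.08589618766002502
tail x rel face-home -0.09247051206616695 hood edge -0.0861416616838422
tail x rel face-home -0.09260626347619275 hood edge -0.08626877595304444
((-5.791624662571746, 4.570221962591255), -0.09461156277586347)
```

```bash
python3 - <<'E'
from h import *
p=np.array([.6328,.0809,.028])-.045*X; plan(p,112.15)
E
```

```text
now [0.557  0.0769 0.2139] yaw 112.3 q6 -1.87 | total d cm [-2.7  -2.5  18.59] rot [ 0.  -0.1  0.1]
```

>>> jog_arm([
  {"delta_pos": [-2.7,-2.5,0],"rotation": [0,0,0]},
  {"delta_pos": [0,0,5],"rotation": [0,0,0]},
  {"delta_pos": [0,0,5],"rotation": [0,0,0]},
  {"delta_pos": [0,0,5],"rotation": [0,0,0]},
  {"delta_pos": [0,0,3.5],"rotation": [0,0,0]},
], claw=0)

```text
time_s: 47.22
eef_pos: [0.589, 0.0637, 0.0252]
ee_rot: [0.605, -3.076, -0.001]
ft_force: [-0.1, -0.1, -0.7]
width: 0.0
finger_force: 0.0
```

>>> jog_arm([
  {"delta_pos": [0,0,0],"rotation": [0,0,0]},
  {"delta_pos": [-0.8,0,0],"rotation": [0,0,0]},
  {"delta_pos": [-0.8,0,0],"rotation": [0,0,0]},
  {"delta_pos": [-0.4,0,0],"rotation": [0,0,0]},
  {"delta_pos": [0,0,0],"rotation": [0,0,0]},
])

```text
time_s: 47.85
eef_pos: [0.6115, 0.0719, 0.0314]
ee_rot: [-0.607, 3.08, -0.0]
ft_force: [-0.7, -0.3, -0.0]
width: 0.0002
finger_force: 0.0
```

>>> jog_arm([
  {"delta_pos": [-0.3,0,0],"rotation": [0,0,0]},
  {"delta_pos": [0,0,0],"rotation": [0,0,0]},
])

```text
time_s: 48.1
eef_pos: [0.6131, 0.0728, 0.0304]
ee_rot: [-0.607, 3.082, -0.0]
ft_force: [-0.8, 0.5, 0.9]
width: -0.0004
finger_force: 0.0
```

>>> jog_arm([
  {"delta_pos": [-0.3,0,0],"rotation": [0,0,0]},
  {"delta_pos": [0,0,0],"rotation": [0,0,0]},
])

```text
time_s: 48.35
eef_pos: [0.6149, 0.0736, 0.03]
ee_rot: [0.607, -3.08, 0.0]
ft_force: [-3.2, -1.6, 2.6]
width: 0.0
finger_force: 1.9
```

>>> jog_arm([
  {"delta_pos": [-0.3,0,0],"rotation": [0,0,0]},
  {"delta_pos": [0,0,0],"rotation": [0,0,0]},
])

```text
time_s: 48.6
eef_pos: [0.615, 0.0737, 0.0297]
ee_rot: [0.606, -3.074, 0.001]
ft_force: [-9.7, -4.9, 9.2]
width: -0.0002
finger_force: 6.0
```

>>> jog_arm([
  {"delta_pos": [-0.4,0,0],"rotation": [0,0,0]},
  {"delta_pos": [0,0,0],"rotation": [0,0,0]},
])

```text
time_s: 48.85
eef_pos: [0.6151, 0.0738, 0.0292]
ee_rot: [0.605, -3.066, 0.002]
ft_force: [-19.7, -7.9, 14.9]
width: 0.0001
finger_force: 11.0
```

>>> jog_arm([
  {"delta_pos": [2,0,0],"rotation": [0,0,0]},
  {"delta_pos": [2,0,-3],"rotation": [0,0,0]},
  {"delta_pos": [1,1,-5],"rotation": [0,0,0]},
  {"delta_pos": [0,1,-5],"rotation": [0,0,0]},
  {"delta_pos": [0,1,-5],"rotation": [0,0,0]},
])

```text
time_s: 49.48
eef_pos: [0.5649, 0.0857, 0.212]
ee_rot: [-0.606, 3.081, 0.0]
ft_force: [0.4, -1.0, -0.3]
width: -0.0004
finger_force: 0.0
```

>>> jog_arm([
  {"delta_pos": [0,4,0],"rotation": [0,0,0]},
  {"delta_pos": [0,4,0],"rotation": [0,0,0]},
  {"delta_pos": [0,0,0],"rotation": [0,0,0]},
  {"delta_pos": [0,0,0],"rotation": [0,0,0]},
])

```text
time_s: 49.98
eef_pos: [0.5347, 0.1593, 0.2103]
ee_rot: [-0.608, 3.081, -0.001]
ft_force: [-0.4, 0.3, -0.2]
width: -0.0001
finger_force: 0.0
```

```bash
python3 - <<'E'
from h import *
d=grab('wrist','w23'); s=telemetry.state();print(s['eef_pos'],s['ft_force'])
m=M+.1*X
for c,st,r in orange(d,10):
    p=onz(d,(c[0],st[1]-.5),.026);print(c,st,'tail',((p-m)@X).round(4),((p-m)@Y).round(4))
t0=load('top0');t=grab('top','t23')
df=cv2.absdiff(t0['frame'],t['frame']).max(2)
for n,b in (('tin',(285,135,312,162)),('cut',(340,122,366,170)),('torch',(402,166,422,202)),('green',(338,245,390,275)),('post',(246,164,264,184))): print(n,df[b[1]:b[3],b[0]:b[2]].max())
E
```

```text
[0.53480628 0.15890574 0.21016454] [ 0.6804339   0.52126371 -0.50011027]
[227.6 270.4] [220 268  17   6  86] tail -0.0912 -0.0905
[327.1 270.5] [319 268  17   6  90] tail -0.0915 0.0294
[378.3 270.4] [370 268  17   6  88] tail -0.0917 0.091
tin 17
cut 15
torch 14
green 15
post 23
```

```bash
python3 - <<'E'
from h import *
h=cv2.cvtColor(load('w23')['frame'],cv2.COLOR_BGR2HSV)
for u in(277,278,327): print(u,[tuple(map(int,x)) for x in h[264:276:1,u]])
E
```

```text
277 [(165, 26, 20), (105, 28, 18), (90, 13, 19), (150, 26, 20), (105, 24, 21), (130, 36, 21), (0, 0, 17), (120, 46, 22), (0, 0, 19), (105, 30, 17), (0, 15, 17), (120, 38, 20)]
278 [(120, 12, 41), (135, 13, 40), (90, 12, 41), (105, 13, 40), (100, 19, 41), (120, 18, 42), (105, 12, 41), (90, 12, 41), (110, 19, 41), (110, 25, 31), (120, 9, 30), (120, 9, 30)]
327 [(18, 91, 106), (11, 158, 76), (12, 190, 71), (12, 188, 80), (11, 197, 96), (11, 186, 78), (12, 191, 112), (11, 192, 118), (11, 191, 120), (11, 192, 122), (12, 189, 85), (11, 181, 79)]
```

```bash
python3 -c "
from cell import ctrl
print(ctrl.close_job())"
```

```text
the job is handed in; nothing more can be done
None
```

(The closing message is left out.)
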